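# Square two card packets into the tray corner

### The arm

A 6-joint arm with a two-finger parallel gripper is mounted at the origin on a cart in front of the work surface, level with it; the furniture and walls round the work are solid. World frame = base frame: x ahead of the robot, y to its left, z up, the work surface at z = 0. Lengths are in m, angles in rad, forces in N, time in s.
With the tool pointing down it reaches from about 0.375 to 0.9 m from the base axis. Payload 3.1 kg.
Tool frame: the origin (TCP) lies at the very end of the fingers, on their centre line; the grasp point (between the pads) lies 19 mm behind it (tcp_to_grasp is the distance from the TCP to the grasp point, in m); z points along the fingers, y is the direction in which the jaws open and shut (so a half turn about z gives the same grasp; the last joint's range is limited). The gripper opens to 85 mm and grips with 20 to 120 N. Pads are 22 mm wide; open, the fingers measure 114 mm over their backs; the gripper's body (76 mm by 85 mm) begins 54 mm behind the grasp point. The pads swing forward as they close: fully open they stand 13 mm farther back than shut.
Start: joints at [1.125, 0.527, 1.433, -0, 1.181, -0.178], TCP at [0.165, 0.603, 0.231] pointing down, gripper open.
Joint ranges: [-3.08, 3.08], [-0.75, 2.2], [0.22, 2.44], [-1.43, 4.57], [0, 2.65], [-2.85, 2.85]. Speed limits (rad/s): [2.79, 2.79, 3.14, 3.14, 3.14, 3.14].

### API

Orientations are given as a unit quaternion [x, y, z, w].
In Python, from station import sense, snapshot, camera_info, sign_off, tcp_to_grasp gives the robot as it stands.
- The arm moves only by the shell command python3 -m inch 'ROWS' [FORCE]. ROWS is JSON, a list of rows, each a list of 3 entries, a list of its own where there are three numbers: the closure, from -1 (fully open) to 1 (shut), so that 0 is half open, then the shift along the tool's x, y, z normalised to -1 to 1, where 1 is 10 cm, then the turn, a rotation vector about the tool's x, y, z normalised to -1 to 1, where 1 is 360 degrees. In form: [[jaw, [dx, dy, dz], [ax, ay, az]], ...]. A call has 1 to 20 rows; each row is the pose to reach, as a shift and turn from the pose commanded when the call began, along the tool's axes at that moment, turning the shorter way round; what a row does not reach only later rows make up. A row lasts 1/10 s, in which the tool goes at most 50 mm and 8.59 degrees, less where a joint would pass 70% of its speed; a pose out of reach is approached as far as the arm can. A call with a number of a shift or a turn outside -1 to 1 is refused whole. A call with a gripper value outside its range is refused whole. The fingers move at their own pace and stop on an object; FORCE is the grip in N (left out, the last holds). Time passes only in rows, so rows that repeat a pose let the fingers close. It gives the time, the measured TCP pose, the force and the opening at its end, in the units of the state.
- sense(): the state, without advancing time (a new reading comes with each control period).
- snapshot(name): name is "scene" or "side" or "wrist"; returns (picture, depth): 384x512x3 uint8, blue, green, red; 384x512 float32, m along the optical axis (not along the pixel's ray), 0 where there is no reading.
- camera_info(name): a dict with "K" (3x3 intrinsics, pixels), "origin" and "orientation" of the camera in the world. Camera axes: x right, y down, z forward; pixel columns grow to the right and rows downward; lengths in m; the calibration is good to about 2 mm. A picture is of the moment at which its call begins: read the wrist's pose just before it. camera_info takes no time and is no camera call; for the wrist camera it gives the pose at the moment of the call.
- sign_off(): hands the job in, once; it reports no verdict.
The state is a dict: "t": time; "q": joint angles; "qd": joint speeds; "tau": joint torques, N m; "tcp_pos": TCP position; "tool_rot": TCP orientation; "force": force on the tool from outside, world axes, zero at the start; "ft_torque": the same for the moment, N m; "finger_gap": opening from 0.0 (shut) to 1.0 (fully open).
Only numpy, scipy, OpenCV 4.12 (cv2) and the standard library are available. Lean on these libraries where they do the work, as an engineer would, in place of code of your own. Each camera call takes 0.05 s, during which the arm holds its last target.

### The job

Pack the two blue card packets flat into the wooden tray, starting from the corner where its two fences meet. Push the first snug into the corner, its long side along the left fence and its end against the far fence, and let go of it before the second one comes to the tray; then push the second snug alongside the first, long side to long side, its end against the far fence too. Leave the other things on the table alone.

Things in the scene. Friction and masses are not known exactly. Their poses are not given: they have to be found in the camera images.
- packet_a: Blue card packet with white lid, lying flat; the two are alike, either may go first. 76 mm long (its y axis), 28 mm high, about 60 g. Box 40 mm wide (x = -19 to +21 mm); the top 2 mm is a lid 46 mm wide (x = -23 to +23 mm), so sideways it is gripped and touched at the lid, 26 to 28 mm up. Flat ends at y = -38 and +38 mm. Origin: centre of underside, z up.
- packet_b: As packet_a in every way (sizes, axes, origin), but it starts further left, on a thin green cutting mat (2 mm).
- tray: Fixed wooden tray: board 160 mm (x axis, away from the robot) by 220 mm (y axis, to the left), top face 8 mm up. Two fences, 12 mm thick, rise 36 mm above it: far fence (inner face at x = +68 mm) and left fence (inner face at y = +98 mm), each along its whole edge; near and right sides open. Origin: centre of the board's underside. Turned up to 0.25 rad.
- corner (a point): The inside corner of the tray, on the board's top face where the inner faces of the far fence and the left fence meet (x = +68, y = +98, z = +8 mm in the tray's frame), axes as the tray's. The first packet lies on the near right of it, its long side along the tray's x.
- note_pad: Loose block of coloured notes, 73 x 73 x 13 mm, origin at the centre of the underside. A bystander.
- ribbon_roll: Loose brown roll of ribbon, 90 mm across, 20 mm high, lying flat beyond the tray, origin at the centre of the underside. A bystander. Left of it the end of a black jointed stand arm comes down to the table; carry things to the tray on the robot's side of that.

How it is judged:
On the way, in this order (a step that is already met when the one before it is completed fails the run):
1. one packet lies snug in the corner, let go, while the other is not yet over or on the tray, or is held high above it (((x of packet_a in the frame of corner between -0.044 and -0.034 m and y of packet_a in the frame of corner between -0.029 and -0.018 m and z of packet_a in the frame of corner between -0.003 and 0.004 m and angle between the x axis of packet_a and the y axis of tray, either way round below 0.09 rad and angle between packet_a's own z axis and vertical below 0.1 rad and contact force between the fingers and packet_a below 0.2 N and linear speed of packet_a below 0.02 m/s and (x of packet_b in the frame of tray below -0.08 m or x of packet_b in the frame of tray above 0.08 m or y of packet_b in the frame of tray above 0.11 m or y of packet_b in the frame of tray below -0.11 m or z of packet_b in the frame of tray above 0.06 m)) or (x of packet_b in the frame of corner between -0.044 and -0.034 m and y of packet_b in the frame of corner between -0.029 and -0.018 m and z of packet_b in the frame of corner between -0.003 and 0.004 m and angle between the x axis of packet_b and the y axis of tray, either way round below 0.09 rad and angle between packet_b's own z axis and vertical below 0.1 rad and contact force between the fingers and packet_b below 0.2 N and linear speed of packet_b below 0.02 m/s and (x of packet_a in the frame of tray below -0.08 m or x of packet_a in the frame of tray above 0.08 m or y of packet_a in the frame of tray above 0.11 m or y of packet_a in the frame of tray below -0.11 m or z of packet_a in the frame of tray above 0.06 m)))), for 0.2 s.
2. the other packet lies snug beside it (((x of packet_a in the frame of corner between -0.044 and -0.034 m and y of packet_a in the frame of corner between -0.029 and -0.018 m and z of packet_a in the frame of corner between -0.003 and 0.004 m and angle between the x axis of each of packet_a, packet_b and the y axis of tray, either way round below 0.09 rad and angle between each of packet_a, packet_b's own z axis and vertical below 0.1 rad and x of packet_b in the frame of corner between -0.044 and -0.034 m and y of packet_b in the frame of corner between -0.08 and -0.06 m and z of packet_b in the frame of corner between -0.003 and 0.004 m and distance between packet_b and packet_a below 0.052 m) or (x of packet_b in the frame of corner between -0.044 and -0.034 m and y of packet_b in the frame of corner between -0.029 and -0.018 m and z of packet_b in the frame of corner between -0.003 and 0.004 m and angle between the x axis of each of packet_b, packet_a and the y axis of tray, either way round below 0.09 rad and angle between each of packet_b, packet_a's own z axis and vertical below 0.1 rad and x of packet_a in the frame of corner between -0.044 and -0.034 m and y of packet_a in the frame of corner between -0.08 and -0.06 m and z of packet_a in the frame of corner between -0.003 and 0.004 m and distance between packet_a and packet_b below 0.052 m))), for 0.2 s.
At the end, for the whole second after the job is handed in: Both packets lie flat on the tray board, at rest, long sides along the tray's x within 0.09 rad (5 degrees), each with its end no more than 6 mm from the far fence; one with its long side no more than 6 mm from the left fence, the other beside it no more than about 6 mm away (((x of packet_a in the frame of corner between -0.044 and -0.034 m and y of packet_a in the frame of corner between -0.029 and -0.018 m and z of packet_a in the frame of corner between -0.003 and 0.004 m and angle between the x axis of each of packet_a, packet_b and the y axis of tray, either way round below 0.09 rad and angle between each of packet_a, packet_b's own z axis and vertical below 0.1 rad and x of packet_b in the frame of corner between -0.044 and -0.034 m and y of packet_b in the frame of corner between -0.08 and -0.06 m and z of packet_b in the frame of corner between -0.003 and 0.004 m and distance between packet_b and packet_a below 0.052 m) or (x of packet_b in the frame of corner between -0.044 and -0.034 m and y of packet_b in the frame of corner between -0.029 and -0.018 m and z of packet_b in the frame of corner between -0.003 and 0.004 m and angle between the x axis of each of packet_b, packet_a and the y axis of tray, either way round below 0.09 rad and angle between each of packet_b, packet_a's own z axis and vertical below 0.1 rad and x of packet_a in the frame of corner between -0.044 and -0.034 m and y of packet_a in the frame of corner between -0.08 and -0.06 m and z of packet_a in the frame of corner between -0.003 and 0.004 m and distance between packet_a and packet_b below 0.052 m)) and linear speed of each of packet_a, packet_b below 0.02 m/s); the robot touches nothing.
It fails at once if the note pad or ribbon roll is shifted by more than 30 mm (distance of any of note_pad, ribbon_roll from where it was at the start of the episode above 0.03 m).
It also fails if it takes over 72 s, if anything falls off the work surface, if the arm or the gripper's body presses on something with over 40 N, if the wrist force passes 120 N, or if a joint passes its speed limit or range.

## Working session

There is one attempt and no reset: what is moved stays moved. The work goes in short steps, Python scripts to look and compute and a shell command to move; the robot and the scene stay as the last step left them, time stands still between calls to the robot, and variables do not carry over. Pictures are saved under pics/ and viewed, and the job is handed in when it is done.

```bash
ls; mkdir -p pics; python3 - <<'E'
from station import *
import cv2
print(sense()); print(tcp_to_grasp)
for n in ("scene","side","wrist"):
    i=camera_info(n); p,d=snapshot(n); cv2.imwrite(f"pics/{n}0.png",p); print(n,i)
    import numpy as np; np.save(f"pics/{n}0.npy",d)
E
```

```text
pics
{'t': 0.0, 'q': array([ 1.12550238e+00,  5.28436632e-01,  1.43390838e+00,  4.85961690e-06,
        1.18140793e+00, -1.78456419e-01]), 'qd': array([ 6.75936266e-04,  2.03062570e-05,  5.26844824e-04, -1.34641786e-03,
        1.67964855e-03, -1.55611058e-05]), 'tau': array([-1.08393604e-03, -4.42358243e+01, -1.78019768e+01, -4.17938008e-04,
        8.26185598e-03, -5.31494976e-06]), 'tcp_pos': array([0.16443013, 0.60223577, 0.23034984]), 'tool_rot': array([ 1.33024134e-01,  9.91112210e-01, -1.02734807e-03, -3.33574068e-04]), 'force': array([0.51927847, 0.33875472, 0.09854998]), 'ft_torque': array([ 0.0096474 ,  0.02583113, -0.0034198 ]), 'finger_gap': 0.9991972012372015}
0.0187
scene {'K': array([[347.23475874,   0.        , 252.80591608],
       [  0.        , 347.23475874, 190.56339404],
       [  0.        ,   0.        ,   1.        ]]), 'origin': array([ 0.22084947, -0.5080864 ,  0.52405307]), 'orientation': array([ 0.85408953, -0.24187275,  0.12596538, -0.44290109])}
side {'K': array([[400.56430662,   0.        , 248.053731  ],
       [  0.        , 400.56430662, 187.07162853],
       [  0.        ,   0.        ,   1.        ]]), 'origin': array([ 0.42486861, -0.78056363,  0.6234297 ]), 'orientation': array([ 0.87404062, -0.10581297,  0.04362152, -0.47217981])}
wrist {'K': array([[293.64399779,   0.        , 256.72032334],
       [  0.        , 293.64399779, 190.36971712],
       [  0.        ,   0.        ,   1.        ]]), 'origin': array([0.09993441, 0.61918424, 0.3713151 ]), 'orientation': array([0.78761516, 0.60199046, 0.07875478, 0.10520233])}
```

View pics/scene0.png

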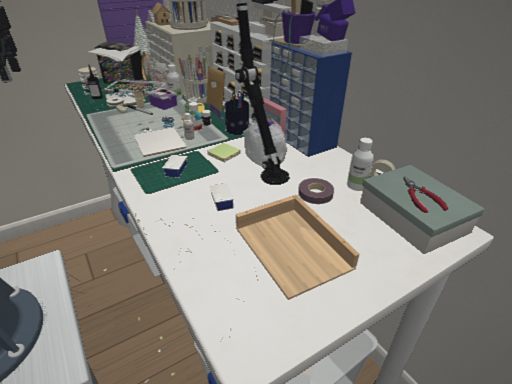

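View pics/side0.png

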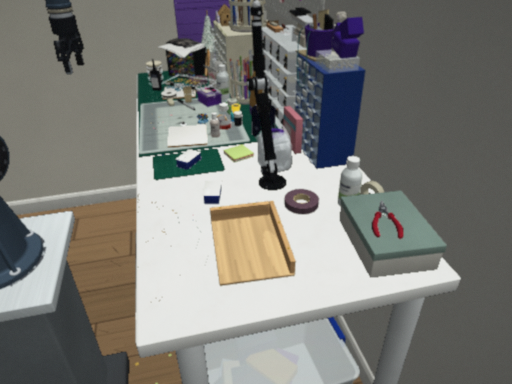

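View pics/wrist0.png

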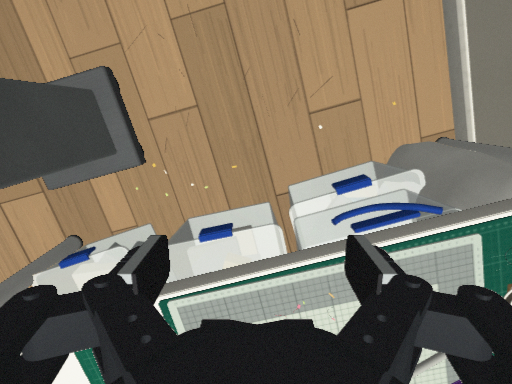

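The scene view shows packet_a at about (222,197), packet_b on the mat at (176,166), the tray around (295,245), the roll at (316,190), the stand foot at (275,175) and the note pad at (224,152). Next I'll measure them.

```bash
cat > h.py <<'E'
import numpy as np,cv2
from scipy.spatial.transform import Rotation as R
from station import *
def unproj(info,u,v,z=None,d=None):
    K=info["K"]; u=np.asarray(u,float);v=np.asarray(v,float)
    r=np.stack([(u-K[0,2])/K[0,0],(v-K[1,2])/K[1,1],np.ones_like(u)],-1)
    M=R.from_quat(info["orientation"]).as_matrix(); o=np.array(info["origin"])
    w=r@M.T
    if d is not None: return o+w*np.asarray(d)[...,None]
    return o+w*((z-o[2])/w[...,2])[...,None]
def proj(info,P):
    M=R.from_quat(info["orientation"]).as_matrix(); c=(np.asarray(P)-info["origin"])@M
    K=info["K"]; return np.stack([c[...,0]/c[...,2]*K[0,0]+K[0,2],c[...,1]/c[...,2]*K[1,1]+K[1,2]],-1)
E
python3 - <<'E'
from h import *
for n,cs in (("scene",[(222,197),(176,166)]),("side",[(213,192),(188,158)])):
    i=camera_info(n);p=cv2.imread(f"pics/{n}0.png");d=np.load(f"pics/{n}0.npy")
    vv,uu=np.mgrid[:384,:512]; W=unproj(i,uu,vv,d=d)
    for (u,v) in cs:
        g=W[v-14:v+15,u-18:u+19].reshape(-1,3); m=(g[:,2]>.018)&(g[:,2]<.04)
        g=g[m]
        hi=g[np.abs(g[:,2]-np.percentile(g[:,2],90))<.004]
        rc=cv2.minAreaRect((hi[:,:2]*1000).astype(np.float32))
        print(n,len(hi),hi.mean(0).round(4),rc, np.percentile(hi[:,2],[5,50,95]).round(4))
        print("table",W[v+18,u-22].round(4), W[v+18,u+10].round(4))
    # big crops
    u,v=cs[0]
    for k,(u,v) in enumerate(cs+[(280,245) if n=="scene" else (250,240)]):
        s=20 if k<2 else 70
        c=p[v-s:v+s,u-s:u+s]; cv2.imwrite(f"pics/c_{n}{k}.png",cv2.resize(c,(600,600),interpolation=0))
E
```

```text
scene 335 [0.5193 0.1252 0.0278] ((519.7512817382812, 126.60070037841797), (77.49462890625, 45.52068328857422), 75.81103515625) [0.0262 0.0278 0.0292]
table [0.451  0.1036 0.0009] [ 0.5167  0.0655 -0.0007]
scene 236 [0.474  0.3209 0.0303] ((474.94476318359375, 322.60809326171875), (76.65780639648438, 46.10511016845703), 48.66188049316406) [0.0284 0.0304 0.0317]
table [0.4007 0.2882 0.0013] [0.4741 0.2439 0.0008]
side 266 [0.5203 0.1243 0.0262] ((520.4157104492188, 124.40685272216797), (78.5213623046875, 46.376564025878906), 74.74728393554688) [0.0245 0.0262 0.0279]
table [ 0.4556  0.0792 -0.0016] [0.5297 0.0025 0.0394]
side 180 [0.4756 0.3193 0.0284] ((476.4346923828125, 321.2042236328125), (79.61410522460938, 47.56888198852539), 45.94565963745117) [0.0263 0.0284 0.0306]
table [ 0.4018  0.2687 -0.0014] [0.4943 0.2403 0.0005]
```

```bash
python3 - <<'E'
import cv2,numpy as np
a=[cv2.resize(cv2.imread(f"pics/c_{n}{k}.png"),(390,295) if 0 else (295,295)) for k in (0,1) for n in ("scene","side")]
cv2.imwrite("pics/m1.png",np.vstack([np.hstack(a[:2]),np.hstack(a[2:])]))
E
```

```text
(no output)
```

View pics/m1.png

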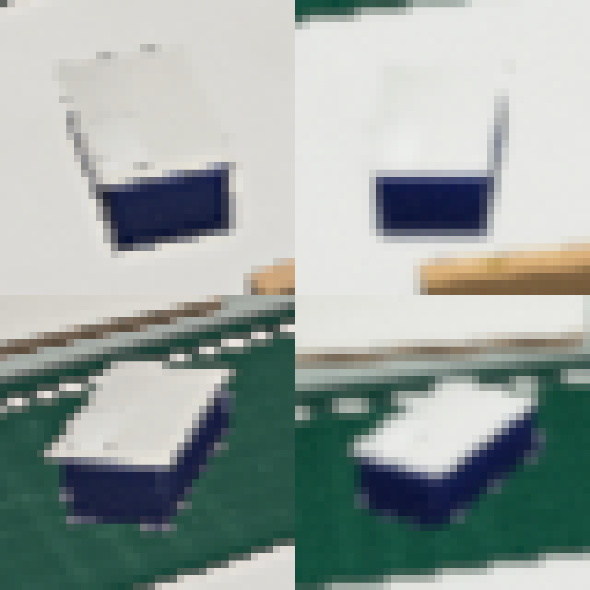

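View pics/c_scene2.png

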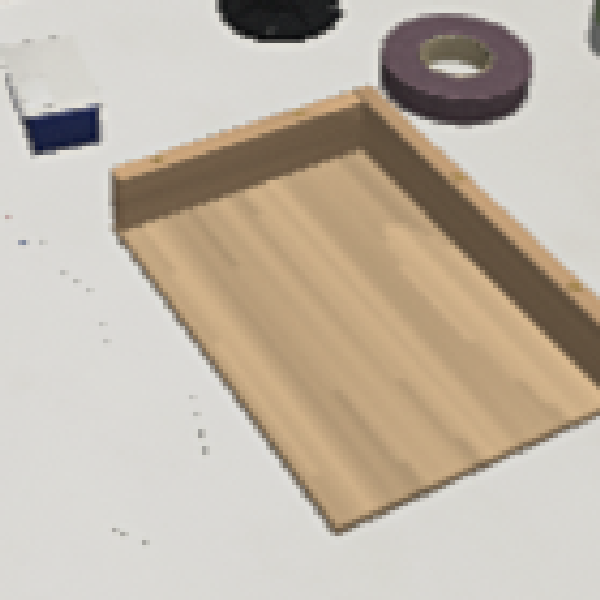

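View pics/c_side2.png

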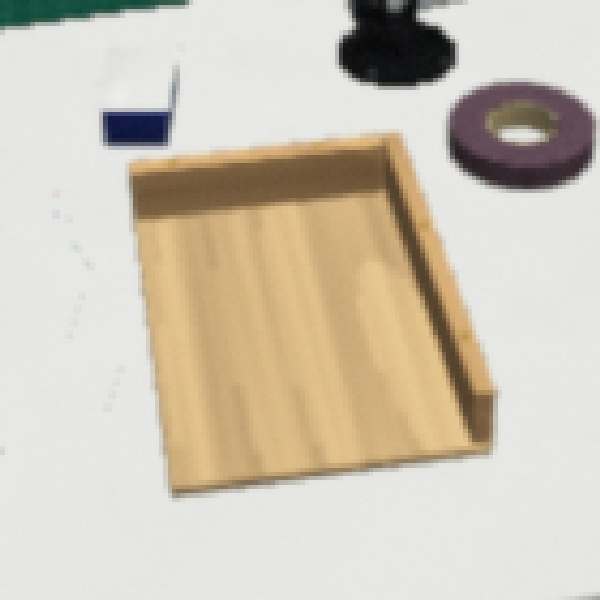

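The crops show packet_a's far end close to the tray's left fence, and packet_b rotated about 45° on the mat. The white lids' long sides can be made out in both. Next I'll fit the tray.

```bash
python3 - <<'E'
from h import *
for n in ("scene","side"):
    i=camera_info(n);p=cv2.imread(f"pics/{n}0.png");d=np.load(f"pics/{n}0.npy")
    vv,uu=np.mgrid[:384,:512]; W=unproj(i,uu,vv,d=d)
    hsv=cv2.cvtColor(p,cv2.COLOR_BGR2HSV)
    m=(hsv[...,0]>8)&(hsv[...,0]<25)&(hsv[...,1]>60)&(W[...,0]>.4)&(W[...,0]<.85)&(np.abs(W[...,1])<.25)&(W[...,2]>-.01)
    g=W[m]; print(n,len(g))
    b=g[np.abs(g[:,2]-np.median(g[g[:,2]<.02][:,2]))<.003]; t=g[g[:,2]>.040]
    rb=cv2.minAreaRect((b[:,:2]*1000).astype(np.float32)); print("board",rb,np.median(b[:,2]))
    print(cv2.boxPoints(rb).round(1).tolist())
    rt=cv2.minAreaRect((t[:,:2]*1000).astype(np.float32)); print("top",rt,np.median(t[:,2]))
    print(cv2.boxPoints(rt).round(1).tolist())
    # roll, stand, pad
E
```

```text
scene 7419
board ((623.802978515625, -76.79620361328125), (270.1502380371094, 264.3943176269531), 86.2478256225586) 0.008240016629672609
[[483.0, -202.89999389648438], [746.9000244140625, -220.1999969482422], [764.5999755859375, 49.29999923706055], [500.70001220703125, 66.5999984741211]]
top ((571.0252685546875, -98.66438293457031), (219.44570922851562, 158.42886352539062), 86.49113464355469) 0.04397368254496853
[[485.20001220703125, -203.3000030517578], [643.4000244140625, -213.0], [656.7999877929688, 6.0], [498.70001220703125, 15.699999809265137]]
side 5624
board ((623.4939575195312, -77.74174499511719), (272.7152404785156, 261.4722900390625), 86.06239318847656) 0.007096038851577002
[[483.70001220703125, -204.8000030517578], [744.5999755859375, -222.8000030517578], [763.2999877929688, 49.29999923706055], [502.3999938964844, 67.30000305175781]]
top ((620.1857299804688, -67.72206115722656), (131.03713989257812, 266.393798828125), 31.396181106567383) 0.04290551726510039
[[494.8999938964844, 11.800000190734863], [633.5999755859375, -215.5], [745.5, -147.3000030517578], [606.7000122070312, 80.0999984741211]]
```

```bash
python3 - <<'E'
from h import *
for n in ("scene","side"):
    i=camera_info(n);p=cv2.imread(f"pics/{n}0.png");d=np.load(f"pics/{n}0.npy")
    vv,uu=np.mgrid[:384,:512]; W=unproj(i,uu,vv,d=d)
    hsv=cv2.cvtColor(p,cv2.COLOR_BGR2HSV)
    m=(hsv[...,0]>8)&(hsv[...,0]<25)&(hsv[...,1]>60)&(W[...,0]>.46)&(W[...,0]<.68)&(W[...,1]<.05)&(W[...,1]>-.23)&(W[...,2]>.003)
    k,l,s,c=cv2.connectedComponentsWithStats(m.astype(np.uint8)); j=1+s[1:,4].argmax(); g=W[l==j]
    t=g[g[:,2]>np.percentile(g[:,2],97)-.004]
    a=g[:,:2]
    for nm,q in(("all",g),("top",t)):
        rb=cv2.minAreaRect((q[:,:2]*1000).astype(np.float32)); print(n,nm,rb,np.median(q[:,2]))
    # inner faces: points z .015-.036
    q=g[(g[:,2]>.014)&(g[:,2]<.036)][:,:2]
    th=np.deg2rad(-3.5); c0=np.array([.571,-.0987]); L=(q-c0)@np.array([[np.cos(th),-np.sin(th)],[np.sin(th),np.cos(th)]])
    f=L[(np.abs(L[:,0]-.068)<.005)&(np.abs(L[:,1])<.085)]; e=L[(np.abs(L[:,1]-.098)<.005)&(np.abs(L[:,0])<.055)]
    if len(f)>5: print("far",len(f),np.median(f[:,0]),np.polyfit(f[:,1],f[:,0],1))
    if len(e)>5: print("left",len(e),np.median(e[:,1]),np.polyfit(e[:,0],e[:,1],1))
E
```

```text
scene all ((570.0612182617188, -98.57469940185547), (219.6527862548828, 159.9916534423828), 86.2478256225586) 0.008657361209019443
scene top ((571.0252685546875, -98.66438293457031), (219.44570922851562, 158.42886352539062), 86.49113464355469) 0.04401145161145789
far 424 0.06772722945264606 [0.00628716 0.06778564]
left 302 0.09988129804019266 [-0.0069264   0.09985195]
side all ((570.2954711914062, -99.27984619140625), (222.42713928222656, 158.4141845703125), 86.1000747680664) 0.007540469968570718
side top ((620.2413940429688, -67.81327819824219), (131.03713989257812, 266.6073913574219), 31.396181106567383) 0.04289243154271416
far 128 0.06810137100157458 [0.00753941 0.06821127]
left 308 0.0984248666352241 [-0.00416918  0.09857326]
```

```bash
python3 - <<'E'
from h import *
for n in ("scene","side"):
    i=camera_info(n);p=cv2.imread(f"pics/{n}0.png");d=np.load(f"pics/{n}0.npy")
    vv,uu=np.mgrid[:384,:512]; W=unproj(i,uu,vv,d=d)
    m=(p.max(2)<70)&(W[...,0]>.5)&(W[...,0]<1.0)&(W[...,1]<.5)&(W[...,1]>0)&(d>0)
    for z in np.arange(0,.6,.05):
        g=W[m&(np.abs(W[...,2]-z)<.02)]
        if len(g): print(n,round(z,2),len(g),np.percentile(g[:,:2],[3,97],axis=0).round(3).tolist())
s=sense(); M=R.from_quat(s["tool_rot"]).as_matrix()
print((M.T@(np.array([.520,.1255,.10])-s["tcp_pos"])*10).round(3))
print("toolx ang",np.rad2deg(np.arctan2(M[1,0],M[0,0])),"jaw",np.rad2deg(np.arctan2(M[1,1],M[0,1])))
E
```

```text
scene 0.0 559 [[0.505, 0.006], [0.878, 0.441]]
scene 0.05 431 [[0.668, 0.143], [0.837, 0.465]]
scene 0.1 495 [[0.683, 0.169], [0.844, 0.495]]
scene 0.15 275 [[0.683, 0.19], [0.847, 0.452]]
scene 0.2 311 [[0.679, 0.189], [0.847, 0.444]]
scene 0.25 420 [[0.662, 0.191], [0.847, 0.471]]
scene 0.3 396 [[0.68, 0.195], [0.871, 0.367]]
scene 0.35 1021 [[0.685, 0.189], [0.922, 0.347]]
scene 0.4 572 [[0.684, 0.176], [0.912, 0.476]]
side 0.0 439 [[0.504, 0.007], [0.729, 0.475]]
side 0.05 278 [[0.669, 0.142], [0.848, 0.469]]
side 0.1 389 [[0.684, 0.168], [0.847, 0.487]]
side 0.15 262 [[0.684, 0.192], [0.848, 0.464]]
side 0.2 294 [[0.68, 0.19], [0.847, 0.365]]
side 0.25 375 [[0.663, 0.187], [0.908, 0.47]]
side 0.3 306 [[0.681, 0.186], [0.867, 0.367]]
side 0.35 874 [[0.687, 0.187], [0.927, 0.342]]
side 0.4 414 [[0.685, 0.172], [0.914, 0.49]]
side 0.45 68 [[0.683, 0.284], [0.707, 0.316]]
[-4.687 -3.661  1.31 ]
toolx ang 164.7135534388874 jaw 74.7135822640342
```

```bash
python3 -m inch '[[-1,[-0.94,-0.73,0],[0,0,0]],[-1,[-0.94,-0.73,0],[0,0,0]],[-1,[-0.94,-0.73,0],[0,0,0]]]'; python3 -m inch '[[-1,[-0.94,-0.73,0],[0,0,0]],[-1,[-0.94,-0.73,0],[0,0,0]],[-1,[-0.94,-0.73,0],[0,0,0]]]';  python3 -m inch '[[-1,[-0.94,-0.73,0],[0,0,0]],[-1,[-0.94,-0.73,0],[0,0,0]],[-1,[-0.94,-0.73,0],[0,0,0]]]';  python3 -m inch '[[-1,[-0.94,-0.73,0],[0,0,0]],[-1,[-0.94,-0.73,0],[0,0,0]],[-1,[-0.94,-0.73,0],[0,0,0]]]'; python3 -m inch '[[-1,[-0.93,-0.74,0.8],[0,0,0]],[-1,[-0.93,-0.74,0.8],[0,0,0]],[-1,[-0.93,-0.74,0.8],[0,0,0]],[-1,[-0.93,-0.74,0.8],[0,0,0]],[-1,[-0.93,-0.74,0.8],[0,0,0]]]'
python3 - <<'E'
from h import *
s=sense(); print(s["tcp_pos"],s["force"],s["t"])
i=camera_info("wrist"); p,d=snapshot("wrist"); cv2.imwrite("pics/w1.png",p)
vv,uu=np.mgrid[:384,:512]; W=unproj(i,uu,vv,d=d)
m=(np.abs(W[...,2]-.028)<.006)&(np.abs(W[...,0]-.52)<.05)&(np.abs(W[...,1]-.125)<.06)&(d>0)&(p.min(2)>120)
k,l,st,c=cv2.connectedComponentsWithStats(m.astype(np.uint8)); j=1+st[1:,4].argmax()
g=W[l==j]; print(len(g),np.median(g[:,2]),cv2.minAreaRect((g[:,:2]*1000).astype(np.float32)))
ys,xs=np.where(l==j); q=unproj(i,xs,ys,z=.028); print(cv2.minAreaRect((q[:,:2]*1000).astype(np.float32)), xs.min(),xs.max(),ys.min(),ys.max())
E
```

```text
t: 0.45
tcp_pos: [0.2374, 0.5044, 0.2307]
tool_rot: [0.134, 0.991, -0.002, -0.0]
force: [-0.7, 0.3, 0.1]
finger_gap: 0.996
t: 0.75
tcp_pos: [0.3092, 0.4094, 0.2311]
tool_rot: [0.134, 0.991, -0.001, 0.0]
force: [0.3, 1.0, -0.7]
finger_gap: 1.002
t: 1.05
tcp_pos: [0.3811, 0.3144, 0.2312]
tool_rot: [0.135, 0.991, -0.0, 0.0]
force: [-0.5, 0.8, -0.1]
finger_gap: 0.998
t: 1.35
tcp_pos: [0.4532, 0.219, 0.2314]
tool_rot: [0.135, 0.991, -0.0, 0.001]
force: [-0.7, 1.0, 0.4]
finger_gap: 0.998
t: 1.85
tcp_pos: [0.5203, 0.1255, 0.1504]
tool_rot: [0.134, 0.991, -0.0, -0.001]
force: [-0.7, 0.9, 0.4]
finger_gap: 1.004
[0.52026183 0.12552029 0.15040994] [-0.66861902  0.86034712  0.4343229 ] 1.85
3647 0.025550481558662186 ((519.4572143554688, 126.99397277832031), (71.94119262695312, 45.68418502807617), 75.04088592529297)
((518.6276245117188, 127.11493682861328), (71.35953521728516, 44.644287109375), 74.65975952148438) 220 298 160 207
```

View pics/w1.png

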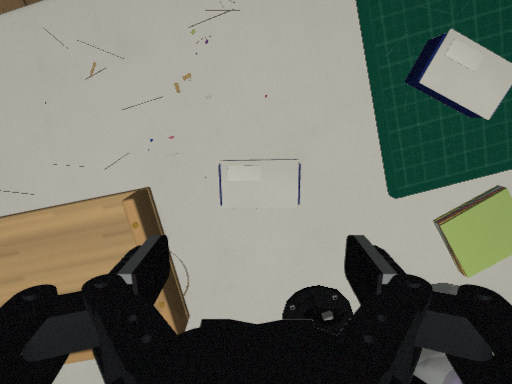

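The wrist view shows packet_a squarely at (259,184), its blue ends at u≈219 and 301 and its lid rows from 160 to 208. Packet_b is at the upper right and the stand foot at (318,310).

```bash
python3 - <<'E'
from h import *
s=sense(); i=camera_info("wrist"); M=R.from_quat(s["tool_rot"]).as_matrix()
C=unproj(i,[218.5,301.5,259.7,259.7],[184,184,159.5,208.5],z=.028); print(C.round(4),np.linalg.norm(C[1]-C[0]),np.linalg.norm(C[3]-C[2]))
c=(C[0]+C[1])/2; c[:2]=(C[:2].mean(0)+C[2:].mean(0))[:2]/2
print(c,(M.T@(np.r_[c[:2],-.006]-s["tcp_pos"])*10).round(3))
E
```

```text
[[0.5089 0.0915 0.028 ]
 [0.5291 0.1657 0.028 ]
 [0.4969 0.1343 0.028 ]
 [0.542  0.1221 0.028 ]] 0.07685354643704183 0.04673278972533413
[0.51920397 0.12840609 0.028     ] [0.012 0.018 1.572]
```

```bash
python3 -m inch '[[-1,[0.01,0.012,0.5],[0,0,0]],[-1,[0.01,0.012,1.0],[0,0,0]],[-1,[0.01,0.012,1.0],[0,0,0]],[-1,[0.01,0.012,1.0],[0,0,0]]]';  python3 -m inch '[[-1,[0,0,0.2],[0,0,0]],[-1,[0,0,0.35],[0,0,0]],[-1,[0,0,0.35],[0,0,0]],[-1,[0,0,0.35],[0,0,0]]]'
python3 - <<'E'
from h import *
s=sense(); print(s["tcp_pos"],s["force"],s["t"])
for n in("side","scene"):
    p,d=snapshot(n); u,v=(213,190) if n=="side" else (222,195)
    cv2.imwrite(f"pics/{n}1.png",cv2.resize(p[v-60:v+40,u-60:u+60],None,fx=5,fy=5))
E
```

```text
t: 2.3
tcp_pos: [0.5191, 0.1287, 0.0516]
tool_rot: [0.132, 0.991, -0.0, -0.001]
force: [0.0, -0.5, 1.0]
finger_gap: 1.001
t: 2.7
tcp_pos: [0.522, 0.1281, 0.0196]
tool_rot: [0.133, 0.991, 0.0, 0.003]
force: [-0.3, -0.4, -0.5]
finger_gap: 1.003
[0.52196844 0.12808325 0.01960511] [-0.29013747 -0.4245864  -0.5122907 ] 2.7
```

View pics/side1.png

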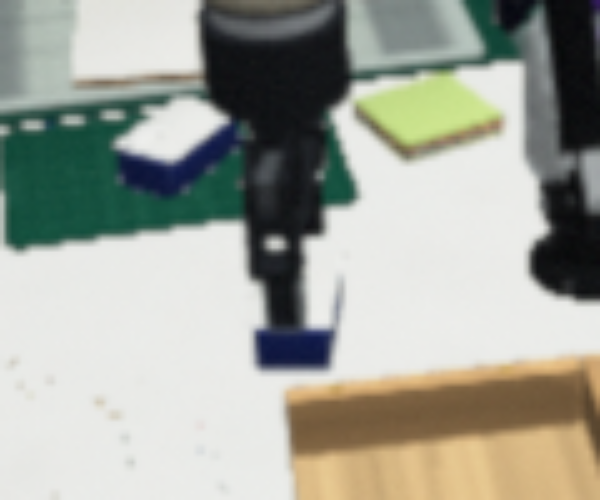

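View pics/scene1.png

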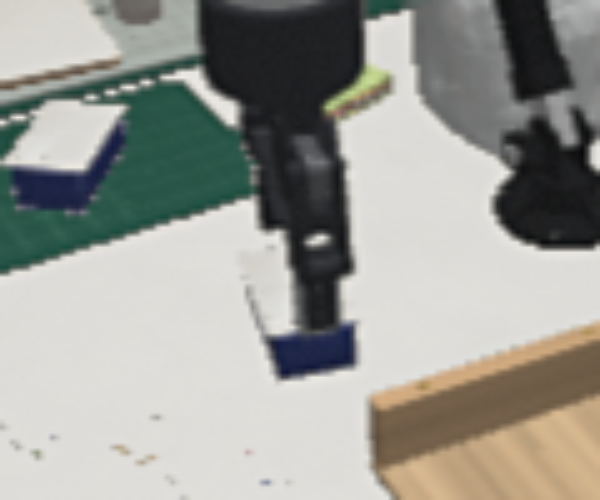

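```bash
python3 - <<'E'
from h import *
s=sense(); print(s["tcp_pos"],s["tool_rot"],s["force"],s["ft_torque"],s["qd"].round(3),s["t"])
M=R.from_quat(s["tool_rot"]).as_matrix()
print((M.T@(np.array([.5195,.1275,.0154])-s["tcp_pos"])*10).round(3))
E
```

```text
[0.52173514 0.12792446 0.01904133] [1.32777087e-01 9.91142663e-01 4.24228566e-04 2.50747460e-03] [-0.46659888  0.27714055  0.45591034] [ 0.01075884  0.02842107 -0.00676154] [-0.004  0.017  0.004  0.002 -0.005 -0.   ] 2.8
[ 0.021 -0.01   0.036]
```

```bash
python3 -m inch '[[-1,[0.015,-0.005,0.07],[0,0,0]],[-1,[0.015,-0.005,0.12],[0,0,0]],[-1,[0.015,-0.005,0.12],[0,0,0]]]';  python3 -m inch '[[-1,[0,0,0.04],[0,0,0]],[-1,[0,0,0.08],[0,0,0]],[-1,[0,0,0.08],[0,0,0]],[-1,[0,0,0.08],[0,0,0]]]'
```

```text
t: 3.1
tcp_pos: [0.5178, 0.1274, 0.0037]
tool_rot: [0.133, 0.991, -0.0, -0.001]
force: [-0.3, 0.6, 0.9]
finger_gap: 0.999
t: 3.5
tcp_pos: [0.5183, 0.1275, -0.004]
tool_rot: [0.133, 0.991, -0.0, -0.0]
force: [0.0, 0.2, 0.4]
finger_gap: 1.0
```

```bash
python3 -m inch '[[0,[0,0,0],[0,0,0]],[0,[0,0,0],[0,0,0]],[0,[0,0,0],[0,0,0]],[0,[0,0,0],[0,0,0]],[0,[0,0,0],[0,0,0]]]' 30;  python3 -m inch '[[0,[0,0,-0.3],[0,0,0]],[0,[0,0,-0.7],[0,0,0]],[0,[0,0,-1],[0,0,0]],[0,[0,0,-1],[0,0,0]],[0,[0,0,-1],[0,0,0]]]'
python3 - <<'E'
from h import *
p,d=snapshot("side"); u,v=(230,160)
cv2.imwrite(f"pics/side2.png",cv2.resize(p[v-60:v+60,u-60:u+60],None,fx=4,fy=4))
s=sense(); M=R.from_quat(s["tool_rot"]).as_matrix(); print(s["tcp_pos"])
E
```

```text
t: 4.0
tcp_pos: [0.5185, 0.1275, -0.0036]
tool_rot: [0.133, 0.991, 0.0, 0.0]
force: [-0.9, 0.2, 1.6]
finger_gap: 0.881
t: 4.5
tcp_pos: [0.5184, 0.1275, 0.0967]
tool_rot: [0.133, 0.991, 0.0, 0.001]
force: [-1.1, -0.8, -0.7]
finger_gap: 0.88
[0.51767495 0.12747222 0.09574051]
```

View pics/side2.png

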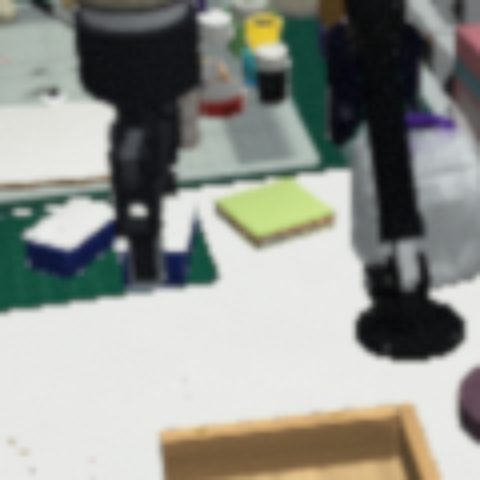

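```bash
python3 -m inch '[[0,[-0.1,-0.12,0],[0,0,0.02]],[0,[-0.2,-0.24,0],[0,0,0.04]],[0,[-0.3,-0.4,0],[0,0,0.06]],[0,[-0.4,-0.55,0],[0,0,0.08]],[0,[-0.5,-0.7,0],[0,0,0.1]],[0,[-0.5,-0.7,0],[0,0,0.12]],[0,[-0.5,-0.7,0],[0,0,0.14]],[0,[-0.5,-0.7,0],[0,0,0.16]],[0,[-0.5,-0.7,0],[0,0,0.18]],[0,[-0.5,-0.7,0],[0,0,0.2]],[0,[-0.5,-0.7,0],[0,0,0.218]],[0,[-0.5,-0.7,0],[0,0,0.218]],[0,[-0.5,-0.7,0],[0,0,0.218]]]'
cat > st.py <<'E'
from h import *
import sys
th=np.deg2rad(-3.8); X=np.array([np.cos(th),np.sin(th)]); Y=np.array([-X[1],X[0]])
COR=np.array([.6454,-.0048])
def cw(x,y): return COR+x*X+y*Y
def cl(p): q=np.asarray(p)[...,:2]-COR; return np.stack([q@X,q@Y],-1)
def st():
    s=sense(); M=R.from_quat(s["tool_rot"]).as_matrix()
    print("t",s["t"],"tcp",s["tcp_pos"].round(4),"corner-frame",cl(s["tcp_pos"]).round(4),"jaw",np.rad2deg(np.arctan2(M[1,1],M[0,1])).round(2),"tz",M[:,2].round(3),"F",s["force"].round(1),"gap",round(s["finger_gap"],3))
    return s,M
def to(x,y,z):
    s,M=st(); print("shift",(M.T@(np.r_[cw(x,y),z]-s["tcp_pos"])*10).round(3))
E
python3 -c "
from st import *
to(-.062,-.030,.0967)"
```

```text
t: 5.85
tcp_pos: [0.5472, 0.0469, 0.0949]
tool_rot: [0.729, 0.684, -0.001, -0.001]
force: [0.0, -0.5, -0.8]
finger_gap: 0.882
t 5.85 tcp [0.5472 0.0469 0.0949] corner-frame [-0.1014  0.0451] jaw -3.64 tz [-0.003  0.    -1.   ] F [ 0.  -0.5 -0.8] gap 0.882
shift [-0.752  0.392 -0.019]
```

```bash
python3 -m inch '[[0,[-0.38,0.2,0],[0,0,0]],[0,[-0.75,0.39,0],[0,0,0]],[0,[-0.75,0.39,0],[0,0,0]],[0,[-0.75,0.39,0],[0,0,0]]]'
python3 -c "
from st import *
to(-.062,-.030,.0967)
i=camera_info('wrist')
p,d=snapshot('wrist'); cv2.imwrite('pics/w2.png',p); np.save('pics/w2.npy',d)
vv,uu=np.mgrid[:384,:512]; W=unproj(i,uu,vv,d=d); L=cl(W)
t=(np.abs(W[...,2]-.044)<.006)&(d>0)
for v in range(0,384,30):
  r=np.where(t[v])[0]
  if len(r): print(v,r.min(),r.max(),L[v,r.min()].round(4),L[v,r.max()].round(4))
"
```

```text
t: 6.25
tcp_pos: [0.5819, -0.0315, 0.0956]
tool_rot: [0.73, 0.683, -0.0, -0.001]
force: [0.3, -0.5, -0.5]
finger_gap: 0.882
t 6.25 tcp [ 0.5819 -0.0315  0.0956] corner-frame [-0.0616 -0.0308] jaw -3.82 tz [-0.001  0.001 -1.   ] F [ 0.3 -0.5 -0.5] gap 0.882
shift [ 0.008 -0.004 -0.011]
150 128 365 [-0.1479  0.0092] [0.0093 0.0093]
180 346 363 [-0.0013 -0.0114] [ 0.0102 -0.0113]
210 343 360 [-0.0014 -0.0334] [ 0.01   -0.0328]
240 357 357 [ 0.0095 -0.0551] [ 0.0095 -0.0551]
300 342 345 [ 0.0024 -0.1044] [ 0.005  -0.1052]
```

View pics/w2.png

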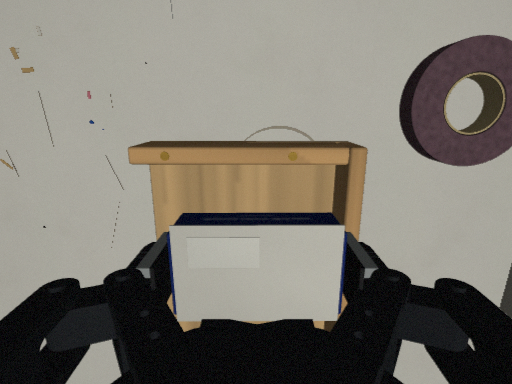

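The wrist view shows the packet held square to the tray. Its lid spans u 171–344 with the top edge at v≈225. The far fence is at u≈340–365 and the left fence at v≈142–163. Next I'll check the packet's lateral offset, then lower it.

```bash
python3 -c "
from st import *
i=camera_info('wrist'); s,M=st()
z=s['tcp_pos'][2]+.0037+.028
print(cl(unproj(i,[171,344,258,258],[260,260,225,321],z=z)).round(4), cl(s['tcp_pos']))
print('inner left fence top', cl(unproj(i,[200,300],[163.5,163.5],z=.044)).round(4))
to(-.062,-.030,.0063)"

```

```text
t 6.3 tcp [ 0.5812 -0.0305  0.0956] corner-frame [-0.0624 -0.0299] jaw -3.76 tz [-0.002  0.001 -1.   ] F [-0.6 -0.2 -0.8] gap 0.885
[[-0.0985 -0.0241]
 [-0.0272 -0.0238]
 [-0.0626 -0.0085]
 [-0.0625 -0.0535]] [-0.06238623 -0.02986436]
inner left fence top [[-0.1011  0.0016]
 [-0.0348  0.0017]]
t 6.3 tcp [ 0.5812 -0.0305  0.0956] corner-frame [-0.0624 -0.0299] jaw -3.76 tz [-0.002  0.001 -1.   ] F [-0.6 -0.2 -0.8] gap 0.885
shift [-0.002  0.006  0.893]
```

```bash
python3 -c "
from st import *
i=camera_info('wrist'); d=np.load('pics/w2.npy')
for u,v in((200,240),(300,240),(200,300),(258,270),(300,300)): print(unproj(i,u,v,d=d[v,u]).round(4))
p=cv2.imread('pics/w2.png'); print(p[270,160:182].tolist()); print(p[270,334:352].tolist())
"

```

```text
[ 0.558  -0.0152  0.1249]
[ 0.5992 -0.0181  0.1242]
[ 0.5546 -0.0439  0.1245]
[ 0.581  -0.0304  0.125 ]
[ 0.5985 -0.0467  0.1243]
[[15, 18, 14], [18, 17, 15], [16, 14, 16], [6, 6, 5], [11, 5, 11], [17, 15, 19], [2, 1, 9], [11, 8, 9], [12, 13, 14], [22, 17, 12], [75, 33, 24], [82, 33, 22], [108, 86, 81], [149, 154, 156], [157, 168, 171], [160, 170, 172], [156, 168, 169], [159, 167, 169], [163, 171, 173], [157, 169, 172], [156, 166, 169], [158, 168, 170]]
[[169, 178, 180], [168, 179, 181], [168, 180, 181], [168, 178, 180], [168, 179, 182], [168, 179, 181], [168, 177, 180], [125, 105, 104], [92, 45, 35], [88, 39, 28], [43, 18, 16], [9, 10, 5], [6, 0, 3], [2, 0, 0], [4, 8, 0], [10, 12, 13], [15, 13, 15], [19, 21, 20]]
```

```bash
python3 -m inch '[[0,[0,0.005,0.4],[0,0,0]],[0,[0,0.005,0.7],[0,0,0]],[0,[0,0.005,0.84],[0,0,0]],[0,[0,0.005,0.84],[0,0,0]],[0,[0,0.005,0.84],[0,0,0]]]';  python3 -m inch '[[0,[0.05,0,0],[0,0,0]],[0,[0.08,0,0],[0,0,0]],[0,[0.08,0,0],[0,0,0]],[0,[0.08,0,0],[0,0,0]]]'; python3 -c "
from st import *
st()"
```

```text
t: 6.8
tcp_pos: [0.5828, -0.0301, 0.0127]
tool_rot: [0.73, 0.684, 0.0, 0.0]
force: [0.0, -0.5, -1.5]
finger_gap: 0.883
t: 7.2
tcp_pos: [0.5836, -0.0225, 0.013]
tool_rot: [0.73, 0.684, 0.0, 0.001]
force: [-0.6, 0.6, -0.5]
finger_gap: 0.879
t 7.2 tcp [ 0.5836 -0.0225  0.013 ] corner-frame [-0.0605 -0.0218] jaw -3.74 tz [ 0.001 -0.    -1.   ] F [-0.6  0.6 -0.5] gap 0.879
```

Free of contact so far. I'll creep left in small steps and watch the side force.

```bash
for k in 1; do python3 -m inch '[[0,[0.01,0,0],[0,0,0]],[0,[0.015,0,0],[0,0,0]],[0,[0.015,0,0],[0,0,0]]]'; python3 -m inch '[[0,[0.008,0,0],[0,0,0]],[0,[0.015,0,0],[0,0,0]],[0,[0.015,0,0],[0,0,0]]]'; done
```

```text
t: 7.5
tcp_pos: [0.5835, -0.0216, 0.0124]
tool_rot: [0.73, 0.683, 0.0, 0.0]
force: [-0.3, -1.8, -0.8]
finger_gap: 0.884
t: 7.8
tcp_pos: [0.5835, -0.0214, 0.0124]
tool_rot: [0.73, 0.683, -0.001, 0.001]
force: [-1.8, -7.3, -0.3]
finger_gap: 0.882
```

```bash
python3 -m inch '[[0,[-0.015,0,0.02],[0,0,0]],[0,[-0.015,0,0.04],[0,0,0]],[0,[-0.015,0,0.04],[0,0,0]]]'; python3 -m inch '[[0,[0,0,0.01],[0,0,0]],[0,[0,0,0.02],[0,0,0]],[0,[0,0,0.02],[0,0,0]]]'
```

```text
t: 8.1
tcp_pos: [0.5834, -0.0215, 0.008]
tool_rot: [0.73, 0.683, -0.0, 0.0]
force: [0.5, -3.9, -1.9]
finger_gap: 0.885
t: 8.4
tcp_pos: [0.5836, -0.0215, 0.0063]
tool_rot: [0.73, 0.683, 0.0, 0.0]
force: [0.7, -5.5, -0.9]
finger_gap: 0.879
```

```bash
python3 -m inch '[[0,[0,0,0.01],[0,0,0]],[0,[0,0,0.015],[0,0,0]],[0,[0,0,0.015],[0,0,0]]]'; python3 -c "
from st import *
st()
p,d=snapshot('scene'); u,v=(285,225)
cv2.imwrite('pics/s3.png',cv2.resize(p[v-50:v+50,u-60:u+60],None,fx=5,fy=5))"
```

```text
t: 8.7
tcp_pos: [0.5837, -0.0214, 0.0049]
tool_rot: [0.73, 0.683, 0.0, 0.0]
force: [0.4, -5.8, -0.1]
finger_gap: 0.883
t 8.7 tcp [ 0.5837 -0.0214  0.0049] corner-frame [-0.0605 -0.0207] jaw -3.77 tz [ 0.001 -0.    -1.   ] F [ 0.4 -5.8 -0.1] gap 0.883
```

View pics/s3.png

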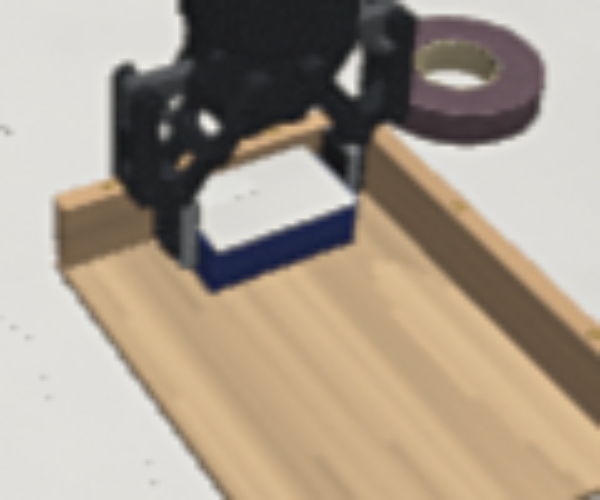

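The packet hangs flat, just above or on the board and against the left fence. The far finger fits between it and the far fence.

```bash
python3 -m inch '[[0,[-0.005,0,0.01],[0,0,0]],[0,[-0.005,0,0.015],[0,0,0]],[0,[-0.005,0,0.015],[0,0,0]]]'; python3 -c "
from st import *
st()"
```

```text
t: 9.05
tcp_pos: [0.5836, -0.0215, 0.0044]
tool_rot: [0.73, 0.683, 0.0, 0.0]
force: [-0.7, -2.7, 7.8]
finger_gap: 0.88
t 9.05 tcp [ 0.5836 -0.0215  0.0044] corner-frame [-0.0605 -0.0207] jaw -3.77 tz [ 0.001  0.    -1.   ] F [-0.7 -2.7  7.8] gap 0.88
```

```bash
python3 -m inch '[[-1,[0,0,-0.005],[0,0,0]],[-1,[0,0,-0.005],[0,0,0]],[-1,[0,0,-0.005],[0,0,0]],[-1,[0,0,-0.005],[0,0,0]]]'; python3 -m inch '[[-1,[0,0,-0.15],[0,0,0]],[-1,[0,0,-0.4],[0,0,0]],[-1,[0,0,-0.6],[0,0,0]],[-1,[0,0,-0.6],[0,0,0]]]'; python3 -c "
from st import *
to(-.138,-.021,.017)
i=camera_info('wrist')
p,d=snapshot('wrist'); cv2.imwrite('pics/w4.png',p)"
```

```text
t: 9.45
tcp_pos: [0.5829, -0.0212, 0.0035]
tool_rot: [0.73, 0.684, -0.0, -0.0]
force: [0.5, 0.0, -0.4]
finger_gap: 0.995
t: 9.85
tcp_pos: [0.5856, -0.022, 0.0673]
tool_rot: [0.73, 0.684, 0.002, 0.003]
force: [0.5, -0.8, -0.6]
finger_gap: 1.001
t 9.85 tcp [ 0.5856 -0.022   0.0673] corner-frame [-0.0585 -0.0211] jaw -3.76 tz [ 0.007 -0.001 -1.   ] F [ 0.5 -0.8 -0.6] gap 1.001
shift [ 0.002 -0.798  0.497]
```

View pics/w4.png

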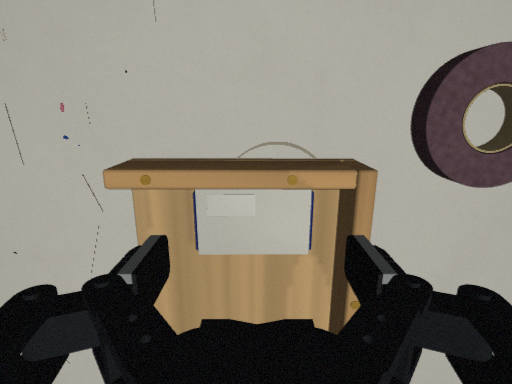

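The packet is released (lid u 195–311, v up to 254), tight under the left fence line and about 25 mm short of the far fence. Next I'll close the fingers behind it and push.

```bash
python3 -m inch '[[1,[0,-0.4,0],[0,0,0]],[1,[0,-0.82,0],[0,0,0]],[1,[0,-0.82,0],[0,0,0]],[1,[0,-0.82,0.2],[0,0,0]],[1,[0,-0.82,0.4],[0,0,0]],[1,[0,-0.82,0.5],[0,0,0]],[1,[0,-0.82,0.5],[0,0,0]],[1,[0,-0.82,0.5],[0,0,0]]]'; python3 -c "
from st import *
to(-.115,-.021,.017)
p,d=snapshot('side'); u,v=(250,225)
cv2.imwrite('pics/s5.png',cv2.resize(p[v-50:v+50,u-60:u+60],None,fx=5,fy=5))"
```

```text
t: 10.7
tcp_pos: [0.5015, -0.0162, 0.0136]
tool_rot: [0.73, 0.683, -0.0, -0.0]
force: [-0.5, -0.4, -0.7]
finger_gap: -0.001
t 10.7 tcp [ 0.5015 -0.0162  0.0136] corner-frame [-0.1428 -0.0209] jaw -3.77 tz [-0.001  0.    -1.   ] F [-0.5 -0.4 -0.7] gap -0.001
shift [-0.001  0.278 -0.034]
```

View pics/s5.png

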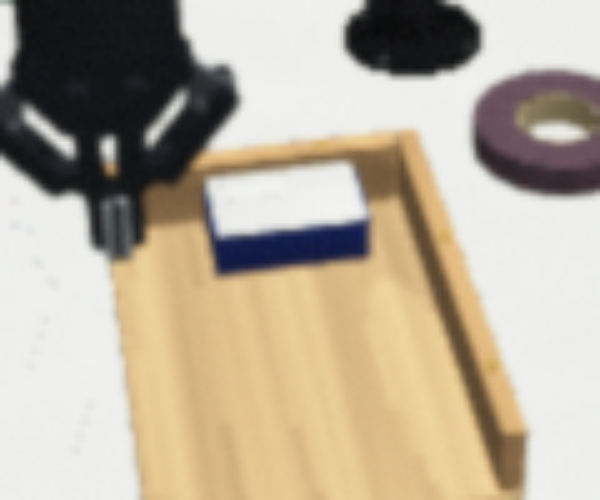

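The fingers are closed behind the near end, and the packet looks flat along the left fence. I'll push forward.

```bash
python3 -m inch '[[1,[0,0.15,-0.02],[0,0,0]],[1,[0,0.27,-0.02],[0,0,0]],[1,[0,0.27,-0.02],[0,0,0]]]'; python3 -m inch '[[1,[0,0.05,0],[0,0,0]],[1,[0,0.1,0],[0,0,0]],[1,[0,0.15,0],[0,0,0]],[1,[0,0.2,0],[0,0,0]],[1,[0,0.2,0],[0,0,0]]]'; python3 -c "
from st import *
st()
p,d=snapshot('side'); u,v=(250,225)
cv2.imwrite('pics/s6.png',cv2.resize(p[v-50:v+50,u-60:u+60],None,fx=5,fy=5))"
```

```text
t: 11.05
tcp_pos: [0.5313, -0.0186, 0.017]
tool_rot: [0.73, 0.684, 0.001, 0.002]
force: [0.5, -1.1, 0.9]
finger_gap: -0.002
t: 11.55
tcp_pos: [0.5495, -0.0196, 0.0159]
tool_rot: [0.73, 0.684, 0.0, 0.001]
force: [0.2, 0.5, 0.1]
finger_gap: 0.0
t 11.55 tcp [ 0.5495 -0.0196  0.0159] corner-frame [-0.0947 -0.0211] jaw -3.76 tz [ 0.002 -0.    -1.   ] F [0.2 0.5 0.1] gap 0.0
```

View pics/s6.png

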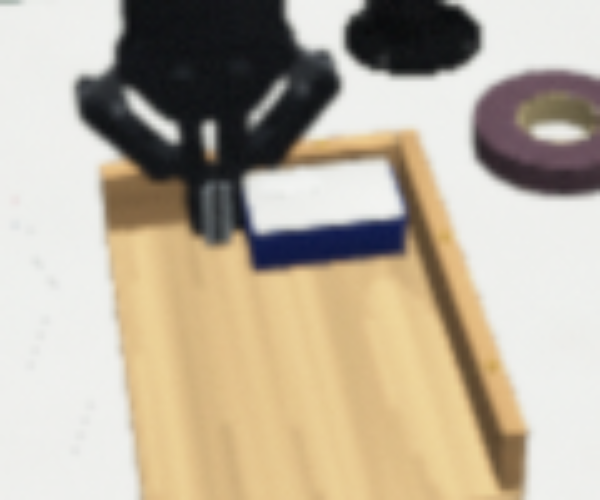

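It slid about 17 mm and is still square. I'll creep on until the far fence resists.

```bash
python3 -m inch '[[1,[0,0.02,0],[0,0,0]],[1,[0,0.04,0],[0,0,0]],[1,[0,0.04,0],[0,0,0]]]'; python3 -m inch '[[1,[0,0.015,0],[0,0,0]],[1,[0,0.02,0],[0,0,0]],[1,[0,0.02,0],[0,0,0]]]'; python3 -c "
from st import *
st()"
```

```text
t: 11.9
tcp_pos: [0.5527, -0.0197, 0.0158]
tool_rot: [0.73, 0.683, 0.0, 0.0]
force: [0.9, 0.1, 0.2]
finger_gap: 0.002
t: 12.2
tcp_pos: [0.5545, -0.0198, 0.0158]
tool_rot: [0.73, 0.683, 0.0, 0.0]
force: [0.1, 0.5, -0.2]
finger_gap: 0.0
t 12.2 tcp [ 0.5545 -0.0198  0.0158] corner-frame [-0.0898 -0.021 ] jaw -3.77 tz [ 0. -0. -1.] F [ 0.1  0.5 -0.2] gap 0.0
```

```bash
python3 -m inch '[[1,[0,0.015,0],[0,0,0]],[1,[0,0.02,0],[0,0,0]],[1,[0,0.02,0],[0,0,0]]]'; python3 -m inch '[[1,[0,0.01,0],[0,0,0]],[1,[0,0.015,0],[0,0,0]],[1,[0,0.015,0],[0,0,0]]]'; python3 -c "
from st import *
st()
p,d=snapshot('side'); u,v=(250,225)
cv2.imwrite('pics/s7.png',cv2.resize(p[v-50:v+50,u-60:u+60],None,fx=5,fy=5))"
```

```text
t: 12.5
tcp_pos: [0.5546, -0.0196, 0.0157]
tool_rot: [0.73, 0.684, -0.001, -0.001]
force: [-5.2, -0.4, 4.0]
finger_gap: -0.003
t: 12.8
tcp_pos: [0.5546, -0.0195, 0.0156]
tool_rot: [0.73, 0.684, -0.002, -0.003]
force: [-6.9, -1.1, 5.4]
finger_gap: -0.002
t 12.8 tcp [ 0.5546 -0.0195  0.0156] corner-frame [-0.0896 -0.0207] jaw -3.74 tz [-0.007  0.001 -1.   ] F [-6.9 -1.1  5.4] gap -0.002
```

View pics/s7.png

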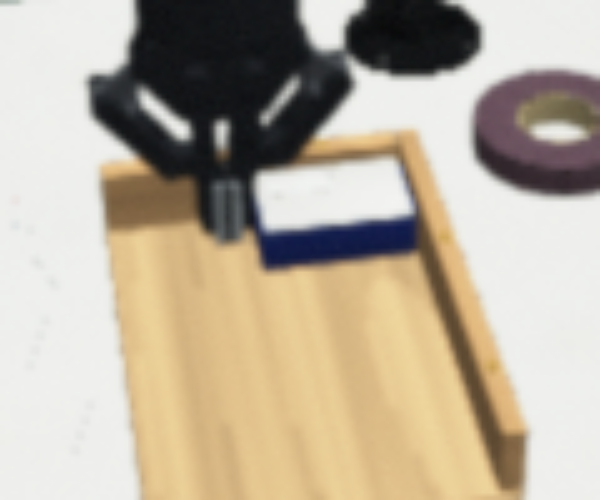

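The far fence now resists at about 7 N and the end looks snug. I'll back off, rise and check from the wrist.

```bash
python3 -m inch '[[1,[0,-0.1,0],[0,0,0]],[1,[0,-0.15,0],[0,0,0]],[1,[0,-0.15,-0.4],[0,0,0]],[-1,[0,0,-0.8],[0,0,0]],[-1,[0.1,0.1,-1],[0,0,0]],[-1,[0.1,0.1,-1],[0,0,0]],[-1,[0.1,0.1,-1],[0,0,0]]]'; python3 -c "
from st import *
st()
i=camera_info('wrist')
p,d=snapshot('wrist'); cv2.imwrite('pics/w8.png',p)
vv,uu=np.mgrid[:384,:512]; W=unproj(i,uu,vv,d=d); L=cl(W)
m=(np.abs(W[...,2]-.036)<.008)&(d>0)&(p.min(2)>110)&(np.abs(L[...,0]+.04)<.06)&(np.abs(L[...,1]+.03)<.04)
k,l,s,c=cv2.connectedComponentsWithStats(m.astype(np.uint8)); j=1+s[1:,4].argmax()
ys,xs=np.where(l==j); q=unproj(i,xs,ys,z=.036); print(s[j],cv2.minAreaRect((cl(q)*1000).astype(np.float32)))
"
```

```text
t: 13.55
tcp_pos: [0.5685, -0.0105, 0.1158]
tool_rot: [0.73, 0.684, 0.0, 0.0]
force: [-0.9, -0.2, -0.3]
finger_gap: 0.681
t 13.55 tcp [ 0.5685 -0.0105  0.1158] corner-frame [-0.0763 -0.0108] jaw -3.73 tz [ 0.001 -0.    -1.   ] F [-0.9 -0.2 -0.3] gap 0.681
[ 260  186   91   53 4502] ((-39.246002197265625, -23.790449142456055), (70.72964477539062, 43.73918151855469), 0.12203259766101837)
```

View pics/w8.png

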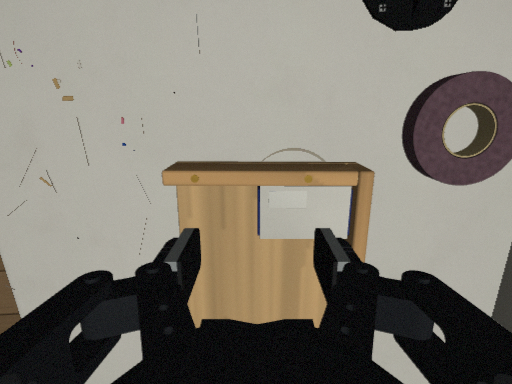

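The wrist view confirms it: packet_a's lid (u 258–351, v up to 239) touches both fences at an angle of about 0.1°. Packet_b is next.

```bash
python3 -m inch '[[-1,[0.5,-0.18,-0.2],[0,0,0]],[-1,[1,-0.38,-0.4],[0,0,0]],[-1,[1,-0.38,-0.4],[0,0,0]]]';  python3 -m inch '[[-1,[0.5,-0.18,0],[0,0,0]],[-1,[1,-0.38,0],[0,0,0]],[-1,[1,-0.38,0],[0,0,0]]]'; python3 -m inch '[[-1,[0.5,-0.18,0],[0,0,-0.02]],[-1,[1,-0.38,0],[0,0,-0.04]],[-1,[1,-0.38,0],[0,0,-0.06]],[-1,[1,-0.38,0],[0,0,-0.08]],[-1,[1,-0.38,0],[0,0,-0.1]],[-1,[1,-0.38,0],[0,0,-0.12]],[-1,[1,-0.38,0],[0,0,-0.142]],[-1,[1,-0.38,0],[0,0,-0.142]],[-1,[1,-0.38,0],[0,0,-0.142]]]'
cat >> st.py <<'E'
def tow(x,y,z):
    s,M=st(); print("shift",(M.T@(np.array([x,y,z])-s["tcp_pos"])*10).round(3))
E
python3 -c "
from st import *
tow(.475,.3215,.15)
i=camera_info('wrist')
p,d=snapshot('wrist'); cv2.imwrite('pics/w9.png',p)"
```

```text
t: 13.9
tcp_pos: [0.534, 0.0946, 0.1551]
tool_rot: [0.729, 0.684, -0.001, -0.002]
force: [1.0, -0.4, -0.1]
finger_gap: 0.999
t: 14.2
tcp_pos: [0.502, 0.1972, 0.1541]
tool_rot: [0.728, 0.685, -0.002, -0.002]
force: [-0.5, -0.3, -0.2]
finger_gap: 1.003
t: 15.1
tcp_pos: [0.4742, 0.2953, 0.1547]
tool_rot: [0.365, 0.931, -0.001, -0.001]
force: [0.3, 1.4, 0.7]
finger_gap: 0.999
t 15.1 tcp [0.4742 0.2953 0.1547] corner-frame [-0.1907  0.2881] jaw 47.15 tz [-0.002 -0.001 -1.   ] F [0.3 1.4 0.7] gap 0.999
shift [0.172 0.198 0.047]
```

View pics/w9.png

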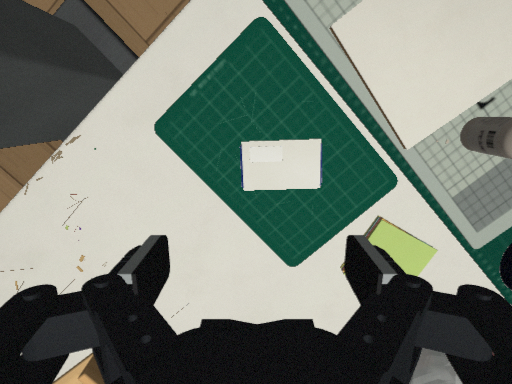

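Packet_b is at about (281,165), turned slightly anticlockwise in the picture. The note pad's nearest corner is at (345,268), near where the right-hand finger and knuckle come down.

```bash
python3 -c "
from st import *
i=camera_info('wrist'); s,M=st()
p=cv2.imread('pics/w9.png').astype(int); h=cv2.cvtColor(p.astype(np.uint8),cv2.COLOR_BGR2HSV)
m=np.zeros((384,512),np.uint8); c=p[125:205,225:340]; hh=h[125:205,225:340]
m[125:205,225:340]=(~((hh[...,0]>60)&(hh[...,0]<95)&(hh[...,1]>80)))
k,l,stt,_=cv2.connectedComponentsWithStats(m); j=1+stt[1:,4].argmax(); print(stt[j])
ys,xs=np.where(l==j); q=unproj(i,xs,ys,z=.030)
r=cv2.minAreaRect((q[:,:2]*1000).astype(np.float32)); print(r)
# white lid only
w=(l==j)&(p.min(2)>120); ys,xs=np.where(w); q=unproj(i,xs,ys,z=.030); print(cv2.minAreaRect((q[:,:2]*1000).astype(np.float32)))
print('pad corner',unproj(i,[345,381,437],[268,218,248],z=.013).round(3))
"
```

```text
t 15.15 tcp [0.4743 0.2954 0.155 ] corner-frame [-0.1907  0.2882] jaw 47.18 tz [-0.001 -0.001 -1.   ] F [ 0.6 -0.3  0.5] gap 0.995
[ 239  138   83   53 4083]
((474.2999572753906, 323.1006164550781), (74.66667938232422, 46.538665771484375), 49.18305587768555)
((474.95025634765625, 323.200439453125), (71.967529296875, 45.61676025390625), 49.1352653503418)
pad corner [[0.608 0.298 0.013]
 [0.588 0.361 0.013]
 [0.655 0.384 0.013]]
```

```bash
python3 -m inch '[[-1,[0.18,0.2,0.3],[0,0,-0.0045]],[-1,[0.18,0.2,0.7],[0,0,-0.0045]],[-1,[0.18,0.2,1.0],[0,0,-0.0045]],[-1,[0.18,0.2,1.0],[0,0,-0.0045]],[-1,[0.18,0.2,1.0],[0,0,-0.0045]]]'
python3 -c "
from st import *
tow(.4748,.3225,-0.002)"
```

```text
t: 15.65
tcp_pos: [0.4747, 0.3228, 0.0556]
tool_rot: [0.351, 0.936, -0.0, -0.0]
force: [0.9, -0.3, 0.2]
finger_gap: 1.0
t 15.65 tcp [0.4747 0.3228 0.0556] corner-frame [-0.1921  0.3156] jaw 48.91 tz [-0.001 -0.001 -1.   ] F [ 0.9 -0.3  0.2] gap 1.0
shift [-0.003 -0.001  0.576]
```

```bash
python3 -m inch '[[-1,[0,0,0.15],[0,0,0]],[-1,[0,0,0.25],[0,0,0]],[-1,[0,0,0.3],[0,0,0]],[-1,[0,0,0.3],[0,0,0]]]'; python3 -m inch '[[-1,[0,0,0.08],[0,0,0]],[-1,[0,0,0.16],[0,0,0]],[-1,[0,0,0.23],[0,0,0]],[-1,[0,0,0.27],[0,0,0]],[-1,[0,0,0.27],[0,0,0]]]'
```

```text
t: 16.05
tcp_pos: [0.4744, 0.3228, 0.0253]
tool_rot: [0.351, 0.937, -0.0, -0.0]
force: [-0.5, -0.0, 1.0]
finger_gap: 1.0
t: 16.55
tcp_pos: [0.4742, 0.3229, -0.0021]
tool_rot: [0.35, 0.937, -0.001, -0.001]
force: [0.6, 0.7, -0.3]
finger_gap: 0.998
```

```bash
python3 -c "
from st import *
st()
p,d=snapshot('side'); u,v=(195,150)
cv2.imwrite('pics/s10.png',cv2.resize(p[v-50:v+40,u-60:u+60],None,fx=5,fy=5))"
```

```text
t 16.55 tcp [ 0.4742  0.3229 -0.0021] corner-frame [-0.1926  0.3156] jaw 48.97 tz [-0.002 -0.001 -1.   ] F [ 0.6  0.7 -0.3] gap 0.998
```

View pics/s10.png

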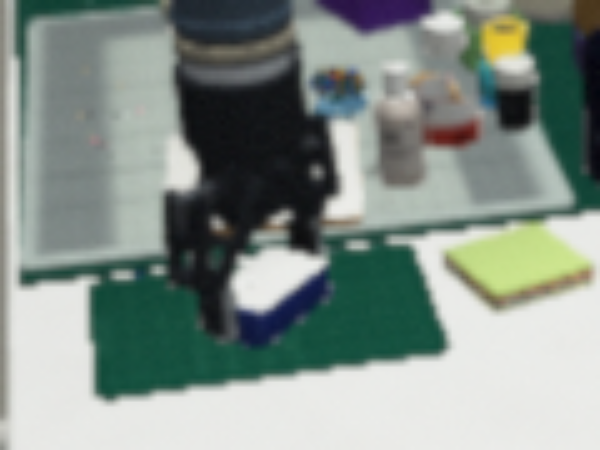

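The fingers straddle packet_b's ends without contact. I'll grip and lift.

```bash
python3 -m inch '[[0,[0,0,0],[0,0,0]],[0,[0,0,0],[0,0,0]],[0,[0,0,0],[0,0,0]],[0,[0,0,0],[0,0,0]],[0,[0,0,0],[0,0,0]]]' 30;  python3 -m inch '[[0,[0,0,-0.3],[0,0,0]],[0,[0,0,-0.7],[0,0,0]],[0,[0,0,-1],[0,0,0]],[0,[0,0,-1],[0,0,0]],[0,[0,0,-1],[0,0,0]]]'
python3 -c "
from st import *
tow(.52,.16,.115)
i=camera_info('wrist')
p,d=snapshot('wrist'); cv2.imwrite('pics/w11.png',p)
for u,v in((200,240),(300,240),(200,300),(258,270),(300,300)): print(unproj(i,u,v,d=d[v,u]).round(4))
"
```

```text
t: 17.1
tcp_pos: [0.4749, 0.3231, -0.001]
tool_rot: [0.35, 0.937, 0.0, 0.0]
force: [0.5, -0.2, 1.3]
finger_gap: 0.88
t: 17.6
tcp_pos: [0.4748, 0.3232, 0.0994]
tool_rot: [0.35, 0.937, 0.0, 0.0]
force: [0.1, -0.6, -1.2]
finger_gap: 0.884
t 17.6 tcp [0.4748 0.3232 0.0994] corner-frame [-0.1919  0.3159] jaw 48.98 tz [ 0.001  0.    -1.   ] F [ 0.1 -0.6 -1.2] gap 0.884
shift [-1.412 -0.934 -0.157]
[0.4473 0.3146 0.1294]
[0.4749 0.3453 0.1279]
[0.4682 0.2942 0.1282]
[0.4739 0.323  0.1279]
[0.4966 0.3277 0.129 ]
```

View pics/w11.png

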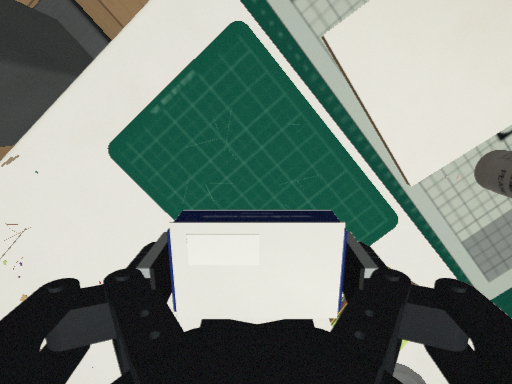

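Packet_b is held square (lid u 170–344), with the same offset as packet_a. I'll carry it over to the tray.

```bash
python3 -m inch '[[0,[-0.3,-0.2,0],[0,0,0]],[0,[-0.6,-0.4,0],[0,0,0]],[0,[-0.85,-0.585,-0.1],[0,0,0]],[0,[-0.85,-0.585,-0.1],[0,0,0]]]';  python3 -m inch '[[0,[-0.3,-0.2,0],[0,0,0]],[0,[-0.6,-0.4,0],[0,0,0]],[0,[-0.85,-0.585,0],[0,0,0]],[0,[-0.85,-0.585,0],[0,0,0]]]';  python3 -m inch '[[0,[-0.3,-0.2,0],[0,0,0.02]],[0,[-0.6,-0.4,0],[0,0,0.04]],[0,[-0.85,-0.585,0],[0,0,0.06]],[0,[-0.85,-0.585,0],[0,0,0.08]],[0,[-0.85,-0.585,0],[0,0,0.1]],[0,[-0.85,-0.585,0],[0,0,0.12]],[0,[-0.85,-0.585,0],[0,0,0.1466]],[0,[-0.85,-0.585,0],[0,0,0.1466]],[0,[-0.85,-0.585,0],[0,0,0.1466]]]'; python3 -c "
from st import *
to(-.062,-.077,.108)"
```

```text
t: 18.05
tcp_pos: [0.5009, 0.22, 0.1078]
tool_rot: [0.352, 0.936, -0.001, -0.001]
force: [0.6, 0.4, -0.5]
finger_gap: 0.881
t: 18.45
tcp_pos: [0.5266, 0.1207, 0.1074]
tool_rot: [0.352, 0.936, -0.001, -0.001]
force: [1.1, -0.2, 0.5]
finger_gap: 0.878
t: 19.35
tcp_pos: [0.5512, 0.0244, 0.108]
tool_rot: [0.729, 0.685, -0.001, -0.001]
force: [-0.4, -0.6, -0.7]
finger_gap: 0.88
t 19.35 tcp [0.5512 0.0244 0.108 ] corner-frame [-0.0959  0.0229] jaw -3.6 tz [-0.002  0.001 -1.   ] F [-0.4 -0.6 -0.7] gap 0.88
shift [-1.     0.336 -0.002]
```

```bash
python3 -m inch '[[0,[-0.4,0.15,0],[0,0,0]],[0,[-0.8,0.3,0],[0,0,0]],[0,[-1,0.336,0],[0,0,0.0006]],[0,[-1,0.336,0],[0,0,0.0006]],[0,[-1,0.336,0],[0,0,0.0006]]]'; python3 -c "
from st import *
to(-.062,-.077,.0135)
i=camera_info('wrist')
p,d=snapshot('wrist'); cv2.imwrite('pics/w12.png',p)"
```

```text
t: 19.85
tcp_pos: [0.5782, -0.0782, 0.1083]
tool_rot: [0.731, 0.682, -0.0, -0.001]
force: [-0.5, 0.5, -0.2]
finger_gap: 0.884
t 19.85 tcp [ 0.5782 -0.0782  0.1083] corner-frame [-0.0622 -0.0777] jaw -3.99 tz [-0.002  0.001 -1.   ] F [-0.5  0.5 -0.2] gap 0.884
shift [0.006 0.004 0.948]
```

View pics/w12.png

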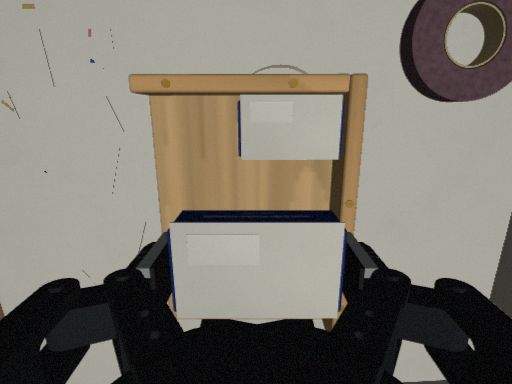

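Packet_a (u 239–341, v 95–159) sits in the corner, and packet_b is held parallel to it on the right with a clear gap. I'll lower it.

```bash
python3 -m inch '[[0,[0,0.004,0.4],[0,0,0]],[0,[0,0.004,0.75],[0,0,0]],[0,[0,0.004,0.9],[0,0,0]],[0,[0,0.004,0.95],[0,0,0]],[0,[0,0.004,0.95],[0,0,0]]]';  python3 -m inch '[[0,[0.03,0,0],[0,0,0]],[0,[0.06,0,0],[0,0,0]],[0,[0.08,0,0],[0,0,0]],[0,[0.08,0,0],[0,0,0]]]'; python3 -c "
from st import *
st()
p,d=snapshot('scene'); u,v=(285,225)
cv2.imwrite('pics/s13.png',cv2.resize(p[v-50:v+50,u-60:u+60],None,fx=5,fy=5))"
```

```text
t: 20.4
tcp_pos: [0.5791, -0.078, 0.0137]
tool_rot: [0.731, 0.682, -0.0, -0.0]
force: [0.2, -0.3, -1.7]
finger_gap: 0.88
t: 20.8
tcp_pos: [0.5802, -0.0705, 0.0146]
tool_rot: [0.731, 0.682, 0.0, 0.001]
force: [-0.4, -0.2, -1.1]
finger_gap: 0.879
t 20.8 tcp [ 0.5802 -0.0705  0.0146] corner-frame [-0.0607 -0.0698] jaw -3.99 tz [ 0.001 -0.    -1.   ] F [-0.4 -0.2 -1.1] gap 0.879
```

View pics/s13.png

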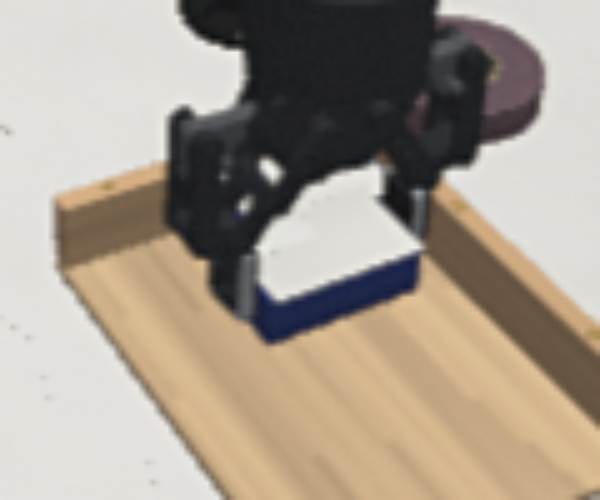

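```bash
python3 -m inch '[[0,[-0.01,0,0.03],[0,0,0]],[0,[-0.01,0,0.06],[0,0,0]],[0,[-0.01,0,0.07],[0,0,0]],[0,[-0.01,0,0.07],[0,0,0]]]';  python3 -m inch '[[0,[0,0,0.01],[0,0,0]],[0,[0,0,0.015],[0,0,0]],[0,[0,0,0.015],[0,0,0]]]'
```

```text
t: 21.25
tcp_pos: [0.5794, -0.0718, 0.0064]
tool_rot: [0.732, 0.682, -0.0, -0.0]
force: [-0.2, 0.3, -1.5]
finger_gap: 0.883
t: 21.55
tcp_pos: [0.5796, -0.0717, 0.0052]
tool_rot: [0.731, 0.682, -0.0, -0.0]
force: [0.7, -0.9, -0.5]
finger_gap: 0.883
```

```bash
python3 -m inch '[[0,[0.015,0,0],[0,0,0]],[0,[0.03,0,0],[0,0,0]],[0,[0.03,0,0],[0,0,0]]]';  python3 -m inch '[[0,[0.01,0,0],[0,0,0]],[0,[0.015,0,0],[0,0,0]],[0,[0.015,0,0],[0,0,0]]]'; python3 -c "
from st import *
st()"
```

```text
t: 21.85
tcp_pos: [0.5799, -0.0685, 0.0054]
tool_rot: [0.731, 0.682, 0.0, 0.0]
force: [-0.3, -0.5, 0.2]
finger_gap: 0.882
t: 22.15
tcp_pos: [0.5801, -0.0683, 0.0054]
tool_rot: [0.731, 0.682, -0.0, 0.001]
force: [-1.6, -4.7, -0.4]
finger_gap: 0.88
t 22.15 tcp [ 0.5801 -0.0683  0.0054] corner-frame [-0.061  -0.0677] jaw -3.99 tz [ 0.    -0.001 -1.   ] F [-1.6 -4.7 -0.4] gap 0.88
```

Contact with packet_a's lid gives 4.7 N, where I expected it. I'll set the packet down and release.

```bash
python3 -m inch '[[0,[-0.01,0,0.008],[0,0,0]],[0,[-0.01,0,0.015],[0,0,0]],[0,[-0.01,0,0.015],[0,0,0]]]';  python3 -m inch '[[-1,[0,0,-0.003],[0,0,0]],[-1,[0,0,-0.003],[0,0,0]],[-1,[0,0,-0.003],[0,0,0]],[-1,[0,0,-0.003],[0,0,0]]]'; python3 -m inch '[[-1,[0,0,-0.15],[0,0,0]],[-1,[0,0,-0.4],[0,0,0]],[-1,[0,0,-0.65],[0,0,0]],[-1,[0,0,-0.65],[0,0,0]],[-1,[0,0,-0.65],[0,0,0]]]'; python3 -c "
from st import *
st()
p,d=snapshot('wrist'); cv2.imwrite('pics/w14.png',p)"
```

```text
t: 22.45
tcp_pos: [0.5801, -0.0684, 0.0048]
tool_rot: [0.731, 0.682, 0.0, 0.0]
force: [-0.9, -2.3, 6.2]
finger_gap: 0.885
t: 22.85
tcp_pos: [0.5798, -0.068, 0.0039]
tool_rot: [0.731, 0.682, -0.0, -0.0]
force: [0.6, 0.5, 0.5]
finger_gap: 1.001
t: 23.35
tcp_pos: [0.5804, -0.0683, 0.0704]
tool_rot: [0.731, 0.682, 0.001, 0.001]
force: [-0.8, 1.0, -1.0]
finger_gap: 1.002
t 23.35 tcp [ 0.5804 -0.0683  0.0704] corner-frame [-0.0606 -0.0677] jaw -4.01 tz [ 0.002 -0.001 -1.   ] F [-0.8  1.  -1. ] gap 1.002
```

View pics/w14.png

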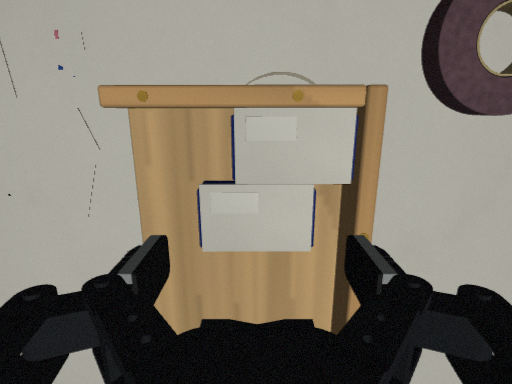

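In this view packet_a (u 234–355) looks slightly larger than packet_b (u 199–314). I'll check that it lies flat using depth.

```bash
python3 -c "
from st import *
i=camera_info('wrist')
p,d=snapshot('wrist')
vv,uu=np.mgrid[:384,:512]; W=unproj(i,uu,vv,d=d); L=cl(W)
for nm,(a,b,c,e) in dict(A=(245,340,115,178),B=(210,305,192,240)).items():
  g=np.c_[L[c:e,a:b].reshape(-1,2),W[c:e,a:b,2].ravel()]
  co=np.linalg.lstsq(np.c_[g[:,:2],np.ones(len(g))],g[:,2],rcond=None)[0]; print(nm,g[:,2].mean(),'slopes',co[:2])
b=W[270:300,200:300]; print('board',b[...,2].mean())
M=R.from_quat(i['orientation']).as_matrix(); print('cam z',M[:,2])
for n in('scene','side'):
  i=camera_info(n); p,d=snapshot(n); cv2.imwrite(f'pics/{n}15.png',p); W=unproj(i,uu,vv,d=d); L=cl(W)
  for nm,(y0,y1,x0,x1) in dict(A=(-.04,-.006,-.07,-.006),B=(-.085,-.052,-.092,-.03)).items():
    m=(L[...,1]>y0)&(L[...,1]<y1)&(L[...,0]>x0)&(L[...,0]<x1)&(W[...,2]>.028)&(W[...,2]<.05)
    g=np.c_[L[m],W[m][:,2]]
    if len(g)<10: continue
    co=np.linalg.lstsq(np.c_[g[:,:2],np.ones(len(g))],g[:,2],rcond=None)[0]; print(n,nm,len(g),g[:,2].mean(),co[:2])
"
```

```text
A 0.034329797062587736 slopes [-0.05395882  0.11944142]
B 0.034283481514043763 slopes [-0.00461256  0.35659199]
board 0.007242038800709664
cam z [-0.01937968 -0.26173197 -0.96494601]
scene A 255 0.035662333256050484 [-0.00431448  0.02571239]
scene B 297 0.03562139786764653 [-0.00139744  0.01467139]
side A 227 0.03448006463793013 [-0.0029638   0.02007916]
side B 242 0.03449479676917762 [-0.00278459  0.01193835]
```

Depth gives both lids the same height and lying flat; the size difference comes from the tilted camera. Now I'll push packet_b to the far fence.

```bash
python3 -m inch '[[1,[0,-0.4,0],[0,0,0]],[1,[0,-0.82,0],[0,0,0]],[1,[0,-0.82,0],[0,0,0]],[1,[0,-0.82,0.2],[0,0,0]],[1,[0,-0.82,0.4],[0,0,0]],[1,[0,-0.82,0.53],[0,0,0]],[1,[0,-0.82,0.53],[0,0,0]],[1,[0,-0.82,0.53],[0,0,0]]]';python3 -c "
from st import *
to(-.113,-.069,.017)"
```

```text
t: 24.35
tcp_pos: [0.4981, -0.0625, 0.0157]
tool_rot: [0.731, 0.682, -0.0, -0.0]
force: [0.6, 0.2, 0.2]
finger_gap: 0.002
t 24.35 tcp [ 0.4981 -0.0625  0.0157] corner-frame [-0.1432 -0.0673] jaw -4.02 tz [-0.001  0.    -1.   ] F [0.6 0.2 0.2] gap 0.002
shift [-0.016  0.302 -0.013]
```

```bash
python3 -m inch '[[1,[-0.016,0.15,0],[0,0,0]],[1,[-0.016,0.28,0],[0,0,0]],[1,[-0.016,0.28,0],[0,0,0]]]'; python3 -m inch '[[1,[0,0.05,0],[0,0,0]],[1,[0,0.1,0],[0,0,0]],[1,[0,0.15,0],[0,0,0]],[1,[0,0.19,0],[0,0,0]],[1,[0,0.19,0],[0,0,0]]]'; python3 -c "
from st import *
st()
p,d=snapshot('side'); u,v=(250,225)
cv2.imwrite('pics/s16.png',cv2.resize(p[v-50:v+50,u-60:u+60],None,fx=5,fy=5))"
```

```text
t: 24.65
tcp_pos: [0.5289, -0.0669, 0.0172]
tool_rot: [0.731, 0.682, 0.001, 0.002]
force: [0.5, -0.7, -0.1]
finger_gap: 0.002
t: 25.15
tcp_pos: [0.5457, -0.0676, 0.0162]
tool_rot: [0.731, 0.682, 0.0, 0.0]
force: [0.8, -0.2, -0.3]
finger_gap: -0.0
t 25.15 tcp [ 0.5457 -0.0676  0.0162] corner-frame [-0.0953 -0.0692] jaw -4.02 tz [ 0.001 -0.    -1.   ] F [ 0.8 -0.2 -0.3] gap -0.0
```

View pics/s16.png

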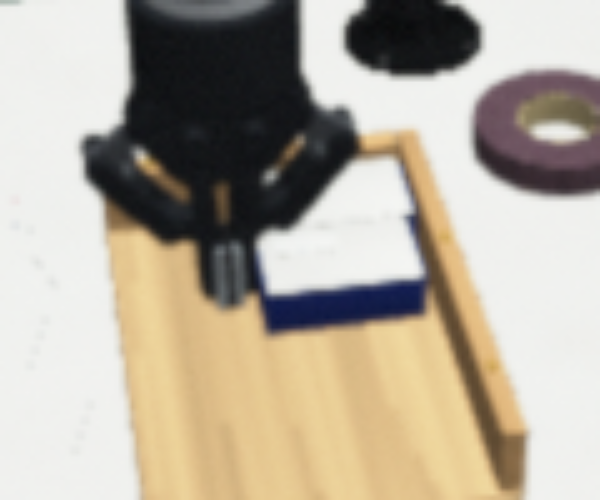

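Packet_b is sliding squarely beside packet_a, with about 5 mm to go.

```bash
python3 -m inch '[[1,[0,0.02,0],[0,0,0]],[1,[0,0.04,0],[0,0,0]],[1,[0,0.045,0],[0,0,0]],[1,[0,0.045,0],[0,0,0]]]'; python3 -m inch '[[1,[0,0.015,0],[0,0,0]],[1,[0,0.02,0],[0,0,0]],[1,[0,0.02,0],[0,0,0]]]'; python3 -c "
from st import *
st()"
```

```text
t: 25.6
tcp_pos: [0.5495, -0.0677, 0.0161]
tool_rot: [0.731, 0.682, 0.0, 0.0]
force: [0.3, -0.3, 0.1]
finger_gap: -0.005
t: 25.9
tcp_pos: [0.5512, -0.0678, 0.0161]
tool_rot: [0.731, 0.682, -0.0, -0.0]
force: [-0.3, -0.1, 0.1]
finger_gap: 0.001
t 25.9 tcp [ 0.5512 -0.0678  0.0161] corner-frame [-0.0898 -0.0691] jaw -4.02 tz [-0.  0. -1.] F [-0.3 -0.1  0.1] gap 0.001
```

```bash
python3 -m inch '[[1,[0,0.01,0],[0,0,0]],[1,[0,0.02,0],[0,0,0]],[1,[0,0.02,0],[0,0,0]]]'; python3 -m inch '[[1,[0,0.008,0],[0,0,0]],[1,[0,0.015,0],[0,0,0]],[1,[0,0.015,0],[0,0,0]]]'; python3 -m inch '[[1,[0,-0.1,0],[0,0,0]],[1,[0,-0.2,0],[0,0,0]],[1,[0,-0.2,-0.4],[0,0,0]],[1,[0.1,-0.2,-0.8],[0,0,0]],[1,[0,0.1,-1],[0,0,0]],[1,[0,0.1,-1],[0,0,0]],[1,[0,0.1,-1],[0,0,0]],[1,[0,0.1,-1],[0,0,0]]]'; python3 -c "
from st import *
st()
i=camera_info('wrist'); p,d=snapshot('wrist'); cv2.imwrite('pics/w17.png',p)"
```

```text
t: 26.2
tcp_pos: [0.5513, -0.0677, 0.016]
tool_rot: [0.731, 0.682, -0.001, -0.002]
force: [-4.7, -1.2, 3.4]
finger_gap: 0.001
t: 26.5
tcp_pos: [0.5513, -0.0676, 0.0159]
tool_rot: [0.731, 0.682, -0.002, -0.003]
force: [-7.0, -2.0, 5.5]
finger_gap: 0.001
t: 27.3
tcp_pos: [0.5631, -0.0682, 0.115]
tool_rot: [0.732, 0.682, -0.001, -0.001]
force: [-0.9, -0.3, -0.5]
finger_gap: -0.0
t 27.3 tcp [ 0.5631 -0.0682  0.115 ] corner-frame [-0.0779 -0.0687] jaw -4.03 tz [-0.003  0.001 -1.   ] F [-0.9 -0.3 -0.5] gap -0.0
```

View pics/w17.png

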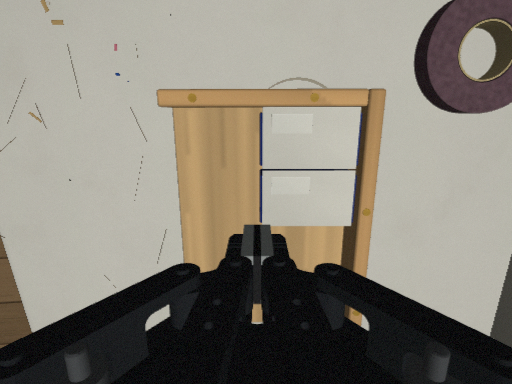

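Both packets stand side by side against the far fence (lids u 262–358), with only a thin dark line between them at v≈169. I'll measure that now.

```bash
python3 -c "
from st import *
def meas(n,p,i,w):
  m=((p.min(2)>w)).astype(np.uint8); vv,uu=np.mgrid[:384,:512]; L=cl(unproj(i,uu,vv,z=.036))
  for nm,(y0,y1) in dict(A=(-.0455,-.001),B=(-.094,-.0475)).items():
    mm=(m>0)&(L[...,1]>y0)&(L[...,1]<y1)&(L[...,0]>-.09)&(L[...,0]<.004)
    k,l,s,c=cv2.connectedComponentsWithStats(mm.astype(np.uint8)); j=1+s[1:,4].argmax()
    r=cv2.minAreaRect((L[l==j]*1000).astype(np.float32)); print(n,nm,np.round(r[0],1),np.round(r[1],1),round(r[2],2))
i=camera_info('wrist'); meas('wrist',cv2.imread('pics/w17.png'),i,115)
for n in('scene','side'):
  i=camera_info(n); p,d=snapshot(n); cv2.imwrite(f'pics/{n}18.png',p); meas(n,p,i,150)
i=camera_info('wrist'); L=cl(unproj(i,[310]*6,[107,168,169.5,171,226,226],z=.036)); print(L.round(4).tolist())
p=cv2.imread('pics/side18.png'); cv2.imwrite('pics/s18.png',cv2.resize(p[165:285,190:310],None,fx=5,fy=5,interpolation=cv2.INTER_CUBIC)); st()
"
```

```text
wrist A [-39.8 -23.3] [70.9 44.5] 0.09
wrist B [-39.7 -70.6] [45.7 71. ] 89.88
scene A [-38.4 -23.5] [43.9 71. ] 89.95
scene B [-37.9 -70.4] [45.5 72.2] 89.97
side A [-38.7 -23.2] [72.9 44.2] 0.03
side B [-38.6 -70.7] [72.8 46.1] 0.1
[[-0.0403, -0.0011], [-0.0383, -0.0456], [-0.0383, -0.0468], [-0.0382, -0.0479], [-0.0362, -0.0928], [-0.0362, -0.0928]]
t 27.45 tcp [ 0.5633 -0.0683  0.1149] corner-frame [-0.0777 -0.0688] jaw -4.02 tz [-0.003  0.001 -1.   ] F [-0.1  0.2 -1.1] gap 0.002
```

View pics/s18.png

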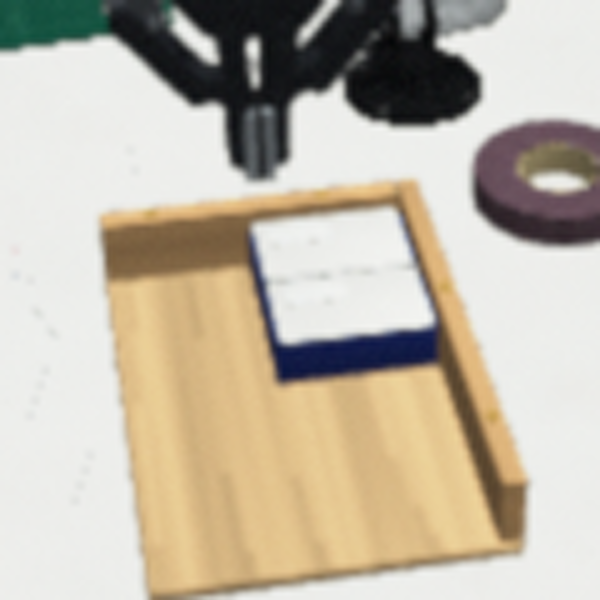

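All three views agree: packet_a at (-39,-23) mm and packet_b at (-39,-70.5) mm in the corner frame, at angles of 0.1° or less. The arm is clear, so I'm handing in.

```bash
python3 -c "
from station import *
print(sign_off())"
```

```text
the job is handed in; nothing more can be done
None
```

Both packets are packed in the tray corner and the job was handed in at about 27.5 s of the 72 s allowed; no verdict was reported. I gripped each packet by its ends and set it against the left fence (packet_a) or against packet_a's lid (packet_b). I then let go and pushed it with closed fingers until the far fence resisted at about 7 N. Packet_a was released in the corner before packet_b was picked up.

**Last checks:** All three cameras agreed. In the corner frame (mm):

| Packet | x | y |
|---|---|---|
| packet_a | -38.4 to -39.8 | -23.2 to -23.5 |
| packet_b | -37.9 to -39.7 | -70.4 to -70.7 |

- **Fit:** both were within about 0.1° of the tray's axes, about 47 mm apart (limit 52), and flat by lid height in the depth images.
- **Clearance:** the gripper was about 80 mm above the packets and touching nothing.
- **Bystanders:** I kept clear of the note pad and ribbon roll and saw no contact, but did not measure their positions again.

**Disagreements:**
- The wrist depth slopes in the view before packet_b's last push disagreed with the other cameras. I put this down to that camera's tilt, since all three gave the two lids equal heights.
- The wrist camera's position for packet_a differed from the other two by 1–3 mm, which did not affect the grasp.

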